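# Gauge a tap cartridge in the bench caliper

### The job

We need to know which spare tap cartridge to order: stand the white cartridge upright on the plate of the bench caliper between its two open jaws and let go of it. Then slide the red-posted jaw along the beam until it nips the cartridge against the fixed jaw's brass anvil with a light but definite press of a few newtons for a moment, never hard enough to skew the jaw or crush the plastic. Let go and leave the cartridge standing snugly between the two jaws, with everything else on the counter left alone.

Things in the scene. Friction and masses are not known exactly. Their poses are not given: they have to be found in the camera images.
- cartridge_mid (a point): middle (half-way up, 35 mm above the foot) of the loose tap cartridge: an upright white plastic barrel with a blue band, 56 mm tall, with a brass spindle 10 mm thick and 14 mm tall on top (70 mm in all). The barrel is about 38 mm across; the caliper is to tell exactly. z is its upward axis. Weighs about 90 g. It starts standing on the counter.
- gauge: the bench caliper's grey base plate, fixed to the counter, 115 mm (x) by 290 mm (y) by 6 mm thick; origin on the counter under its middle. The y axis runs along the steel beam (22 mm wide, top 19 mm above the counter, centred at x = -32 mm); x points from the beam across the jaws. The fixed jaw is towards -y, the sliding jaw closes towards -y. The line on which to measure is x = +18 mm.
- fixed_jaw: the fixed steel jaw on the beam, axes as the gauge's. Origin: on the plate, in its steel face (looking to +y), on the measuring line. The jaw lies at y = -16 to 0 and x = -58 to +32 mm, 18 mm high (clamp on the beam: 32). A brass screw anvil, 34 mm wide in x about the origin and 19 mm high, is the real stop: locked, it stands out of the face by 2 to 15 mm, unreported, different each time.
- jaw: the sliding steel jaw: a straight bar 85 mm long in x, 16 mm thick in y, 16 mm high (2 to 18 mm above the plate), carried by the dark carriage (36 x 46 mm, 26 mm high above the plate) on the beam. Origin: on the top of the plate, on the upright axis of the carriage, under the red post. Its flat face is 25 mm towards -y of the origin.
- jaw_face (a point): point of the sliding jaw's measuring face on the measuring line, 50 mm from the post in x and 10 mm above the plate. Its y axis is the normal of the face, pointing away from the fixed jaw; it skews with the jaw. The jaw is slightly slack: a force here skews it about the upright axis by about 0.0036 rad per newton, and it springs back square when unloaded.
- thumb_post (a point): middle of the round red thumb post that stands on the carriage, 16 mm across, 50 mm tall, reaching from 26 to 76 mm above the plate (this point is 54 mm above the plate). Grip it or push it along the beam. The carriage slides freely along the beam with about 2 N of friction and stays where it is left.
- mug: white mug, 72 mm across, 85 mm tall, loose; origin under its middle. To be left alone.
- soap: green soap pump bottle, 56 mm across, 145 mm tall, loose; origin under its middle. To be left alone.
- wrench: steel wrench, 180 mm long, lying loose beyond the caliper; origin under its middle. To be left alone.
There are look-alikes about, which are no part of the job. Leave any pink look-alike of the part that bears cartridge_mid alone.

How it is judged:
On the way, in this order (a step that is already met when the one before it is completed fails the run):
1. the cartridge stands upright on the plate between the open jaws, let go (angle between cartridge_mid's own z axis and vertical below 0.1 rad and height (world z) of cartridge_mid between 0.037 and 0.045 m and x of cartridge_mid in the frame of fixed_jaw between -0.02 and 0.02 m and y of cartridge_mid in the frame of fixed_jaw above 0.0155 m and y of cartridge_mid in the frame of jaw_face below -0.0155 m and contact force between the fingers and cartridge below 0.1 N), for 0.2 s.
2. the sliding jaw presses the cartridge against the fixed jaw's anvil with 1.5 to 12 N, both jaws in contact, for 0.25 s (angle between cartridge_mid's own z axis and vertical below 0.1 rad and height (world z) of cartridge_mid between 0.037 and 0.045 m and x of cartridge_mid in the frame of fixed_jaw between -0.02 and 0.02 m and y of cartridge_mid in the frame of fixed_jaw above 0.0155 m and contact force between jaw and cartridge between 1.5 and 12 N and contact force between fixed_jaw and cartridge above 1.5 N and contact force between the fingers and cartridge below 0.1 N), for 0.25 s.
At the end, for the whole second after the job is handed in: The cartridge stands upright (within 0.1 rad) on the plate, within 20 mm of the measuring line, at most 2 mm from the sliding jaw and its middle at most 36 mm from the fixed jaw's steel face; the sliding jaw is square within 0.03 rad; all at rest and released (angle between cartridge_mid's own z axis and vertical below 0.1 rad and height (world z) of cartridge_mid between 0.037 and 0.045 m and x of cartridge_mid in the frame of fixed_jaw between -0.02 and 0.02 m and y of cartridge_mid in the frame of fixed_jaw between 0.0155 and 0.036 m and y of cartridge_mid in the frame of jaw_face above -0.021 m and angle between the y axis of jaw_face and the y axis of gauge, either way round below 0.03 rad and linear speed of cartridge below 0.01 m/s and contact force between the fingers and jaw below 0.1 N); the robot touches nothing.
It fails at once if the jaw presses the cartridge with more than 15 N (contact force between jaw and cartridge above 15 N).
It fails at once if the sliding jaw is skewed by more than 0.055 rad (angle between the y axis of jaw_face and the y axis of gauge, either way round above 0.055 rad).
It fails at once if the mug, soap bottle or wrench is moved by more than 25 mm (distance of any of mug, soap, wrench from where it was at the start of the episode above 0.025 m).
It also fails if it takes over 64 s, if anything falls off the work surface, if the arm or the gripper's body presses on something with over 40 N, if the wrist force passes 120 N, or if a joint passes its speed limit or range.

### The arm

A 7-joint arm with a two-finger parallel gripper is mounted at the origin on the work surface. World frame = base frame: x ahead of the robot, y to its left, z up, the work surface at z = 0. Lengths are in m, angles in rad, forces in N, time in s.
With the tool pointing down it reaches from about 0.425 to 0.925 m from the base axis. Payload 6.8 kg.
Tool frame: the origin (TCP) lies at the very end of the fingers, on their centre line; the grasp point (between the pads) lies r.grasp_offset behind it (r.grasp_offset is the distance from the TCP to the grasp point, in m); z points along the fingers, y is the direction in which the jaws open and shut (so a half turn about z gives the same grasp; the last joint's range is limited). The gripper opens to 85 mm and grips with 20 to 120 N. Pads are 22 mm wide; open, the fingers measure 114 mm over their backs; the gripper's body (76 mm by 85 mm) begins 54 mm behind the grasp point. The pads swing forward as they close: fully open they stand 13 mm farther back than shut.
Start: joints at [-1.349, 0.477, 0.022, 1.555, -0.011, 1.109, -0.083], TCP at [0.219, 0.639, 0.194] pointing down, gripper open.
Joint ranges: [-2.96, 2.96], [-0.34, 2.1], [-1.41, 1.46], [0.24, 2.44], [-1.37, 4.51], [0.17, 1.92], [-2.96, 2.96]. Speed limits (rad/s): [2.39, 2.39, 3.14, 3.14, 3.14, 3.14, 3.14].

### API

Orientations are given as a rotation vector (axis times angle).
In Python, from bench import r gives the robot as it stands.
- The arm moves only by the shell command python3 -m jog 'ROWS' [FORCE]. ROWS is JSON, one flat list of numbers, 7 for each row, row after row: the turn, a rotation vector about the tool's x, y, z normalised to -1 to 1, where 1 is 180 degrees, then the shift along the tool's x, y, z normalised to -1 to 1, where 1 is 200 mm, then the opening, from 0 (shut) to 1 (fully open). In form: [wx, wy, wz, x, y, z, hand, wx, wy, wz, x, y, z, hand, ...]. A call has 1 to 12 rows; each row is the pose to reach, as a shift and turn from the pose measured when the call began, along the tool's axes at that moment, turning the shorter way round; what a row does not reach only later rows make up. A row lasts 1/10 s, in which the tool goes at most 50 mm and 8.59 degrees, less where a joint would pass 70% of its speed; a pose out of reach is approached as far as the arm can. A call with a number of a shift or a turn outside -1 to 1 is refused whole. A call with a gripper value outside its range is refused whole. The fingers move at their own pace and stop on an object; FORCE is the grip in N (left out, the last holds). Time passes only in rows, so rows that repeat a pose let the fingers close. It gives the time, the measured TCP pose, the force and the opening at its end, in the units of the state.
- r.get_obs(): the state, without advancing time (a new reading comes with each control period).
- r.grab_frame(name): name is "scene" or "top"; returns the picture (480x640x3 uint8, red, green, blue); there is no depth.
- r.calibration(name): a dict with "K" (3x3 intrinsics, pixels), "origin" and "rotation" of the camera in the world. Camera axes: x right, y up, looking along -z (the intrinsics and any distortion apply to the point x, -y, -z); pixel columns grow to the right and rows downward; lengths in m; the calibration is good to about 2 mm. A picture is of the moment at which its call begins. calibration takes no time and is no camera call.
- r.hand_in(): hands the job in, once; it reports no verdict.
The state is a dict: "clock": time; "joints": joint angles; "qvel": joint speeds; "tau": joint torques, N m; "tcp_pos": TCP position; "orientation": TCP orientation; "contact_force": force on the tool from outside, world axes, zero at the start; "moment": the same for the moment, N m; "grip_width": finger opening in m.
Only numpy, scipy, OpenCV 4.12 (cv2) and the standard library are available. Lean on these libraries where they do the work, as an engineer would, in place of code of your own. Each camera call takes 0.05 s, during which the arm holds its last target.

## Working session

There is one attempt and no reset: what is moved stays moved. The work goes in short steps, Python scripts to look and compute and a shell command to move; the robot and the scene stay as the last step left them, time stands still between calls to the robot, and variables do not carry over. Pictures are saved under pics/ and viewed, and the job is handed in when it is done.

```bash
ls; mkdir -p pics; python3 - <<'E'
from bench import r
import cv2
o=r.get_obs(); print({k:o[k] for k in ('clock','tcp_pos','orientation','contact_force','grip_width')}, r.grasp_offset)
for n in ('scene','top'):
    im=r.grab_frame(n); cv2.imwrite(f'pics/{n}0.png',im[:,:,::-1]); c=r.calibration(n); print(n,c)
E
```

```text
pics
{'clock': 0.0, 'tcp_pos': array([0.21840284, 0.63799548, 0.1929085 ]), 'orientation': array([-5.15605736e-01, -3.09883709e+00,  2.89158572e-03]), 'contact_force': array([0.50950558, 0.32261507, 1.07648444]), 'grip_width': 0.08536268736205371} 0.0187
scene {'K': array([[539.33333329,   0.        , 313.70274765],
       [  0.        , 539.33333329, 244.51929804],
       [  0.        ,   0.        ,   1.        ]]), 'origin': array([ 1.0457126 , -0.27804548,  0.82365597]), 'rotation': array([0.54405832, 0.35206212, 1.0587948 ])}
top {'K': array([[554.52374273,   0.        , 320.5558418 ],
       [  0.        , 554.52374273, 235.81997051],
       [  0.        ,   0.        ,   1.        ]]), 'origin': array([ 0.4535244 , -0.0592751 ,  1.00521411]), 'rotation': array([ 0.10890161, -0.09847252, -1.54904298])}
```

View pics/scene0.png

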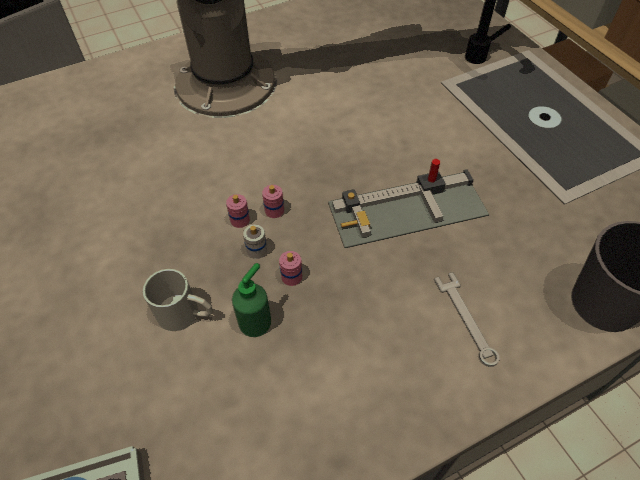

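View pics/top0.png

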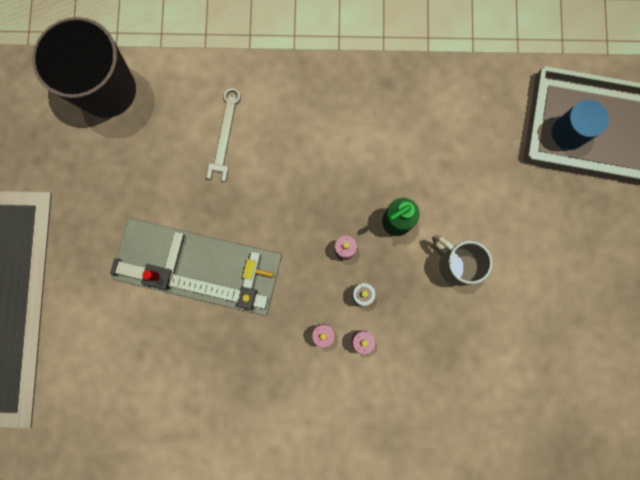

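White cartridge at scene (254,240) and top (364,294). Three pink look-alikes at scene (237,210), (273,201), (290,268). Only the one at (254,240) is white with a blue band. I'll confirm this with enlarged crops and measure.

```bash
cat > h.py <<'E'
import numpy as np, cv2
from bench import r
from scipy.spatial.transform import Rotation as R
def ray(n,u,v):
    c=r.calibration(n);K=c['K']
    d=np.array([(u-K[0,2])/K[0,0],-(v-K[1,2])/K[1,1],-1.])
    return c['origin'],R.from_rotvec(c['rotation']).apply(d)
def onz(n,u,v,z):
    o,d=ray(n,u,v); return o+d*(z-o[2])/d[2]
def proj(n,p):
    c=r.calibration(n);K=c['K'];q=R.from_rotvec(c['rotation']).inv().apply(np.asarray(p)-c['origin'])
    return np.array([K[0,2]+K[0,0]*q[0]/-q[2],K[1,2]+K[1,1]*-q[1]/-q[2]])
def tri(a,b):
    A=[];B=[]
    o1,d1=ray(*a);o2,d2=ray(*b)
    M=np.stack([d1,-d2],1);s=np.linalg.lstsq(M,o2-o1,rcond=None)[0]
    p,q=o1+s[0]*d1,o2+s[1]*d2
    return (p+q)/2,np.linalg.norm(p-q)
E
python3 - <<'E'
from h import *
a=cv2.imread('pics/top0.png');b=cv2.imread('pics/scene0.png')
c1=cv2.resize(a[205:325,100:290],None,fx=4,fy=4,interpolation=cv2.INTER_CUBIC);cv2.imwrite('pics/c_top_g.png',c1)
c2=cv2.resize(b[150:250,320:495],None,fx=4.5,fy=4.5,interpolation=cv2.INTER_CUBIC);cv2.imwrite('pics/c_sc_g.png',c2)
c3=np.hstack([cv2.resize(a[225:365,300:400],(400,560),interpolation=cv2.INTER_CUBIC),cv2.resize(b[175:295,215:315],(400,480),interpolation=cv2.INTER_CUBIC)[:480] if 0 else cv2.copyMakeBorder(cv2.resize(b[175:295,215:315],(400,480),interpolation=cv2.INTER_CUBIC),0,80,0,0,cv2.BORDER_CONSTANT)])
cv2.imwrite('pics/c_cart.png',c3)
for z in(0,0.07): print(z,onz('top',364.5,294,z),onz('scene',255,231,z))
E
```

```text
0 [ 0.48301434 -0.13254143  0.        ] [ 0.43917607 -0.10955498  0.        ]
0.07 [ 0.48096076 -0.12743939  0.07      ] [ 0.49072375 -0.12387447  0.07      ]
```

View pics/c_cart.png

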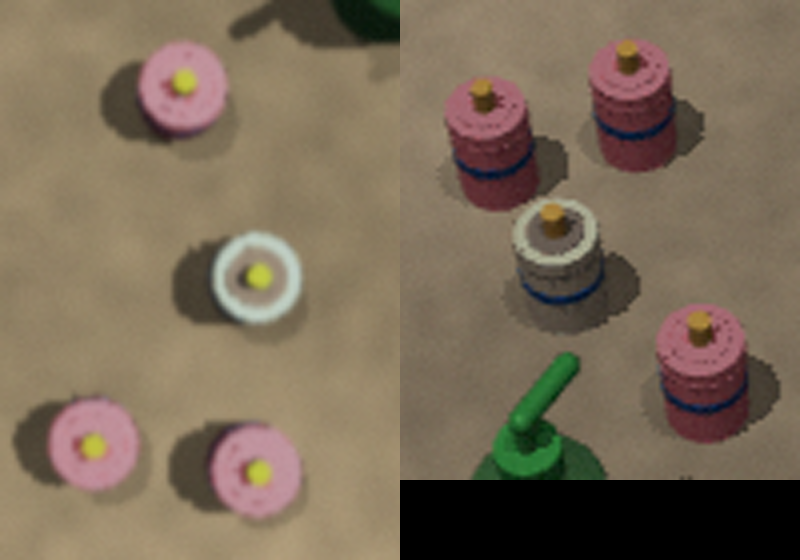

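View pics/c_top_g.png

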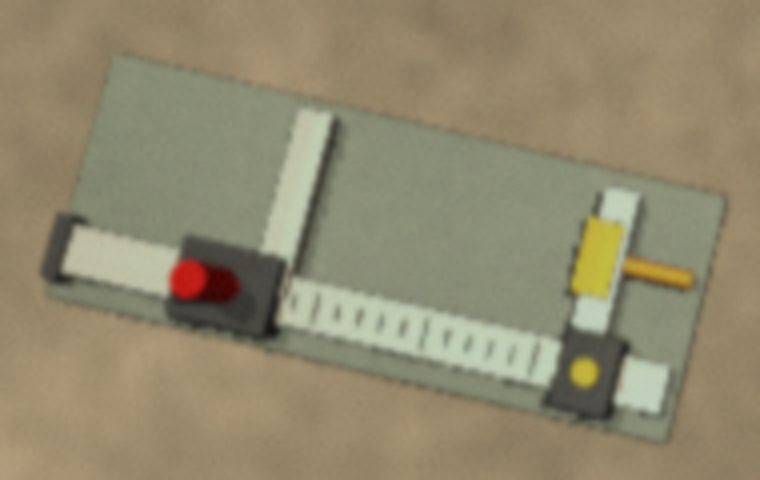

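View pics/c_sc_g.png

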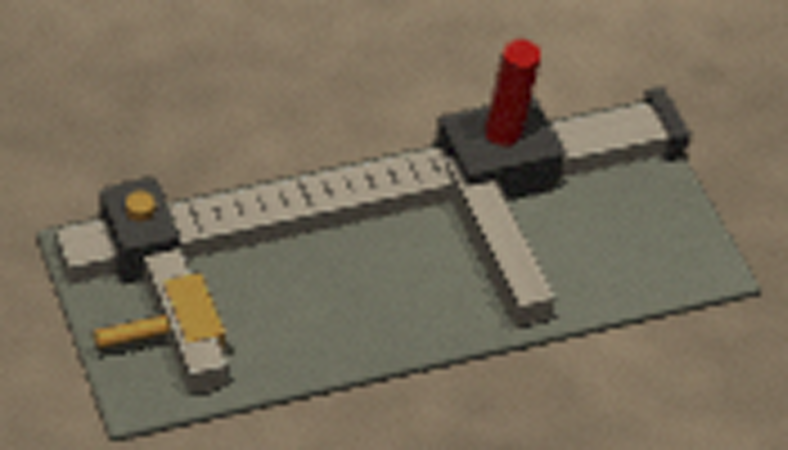

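Crop confirms the target: the white barrel (top crop (257,277), i.e. top (364,294)), the only non-pink one. Gauge is fully visible, with jaws ~75 mm apart. Now I'll measure precisely.

```bash
cat > meas.py <<'E'
from h import *
def lsq_rect(pts):  # corners order -> fit gauge frame
    # model corners (x,y): match measured
    m=np.array([[.0575,.145],[.0575,-.145],[-.0575,-.145],[-.0575,.145]])
    P=np.array(pts)[:,:2]; pc=P.mean(0);H=m.T@(P-pc)
    a=np.arctan2(H[0,1]-H[1,0],H[0,0]+H[1,1])
    Rm=np.array([[np.cos(a),-np.sin(a)],[np.sin(a),np.cos(a)]])
    return pc,a,P-pc-(m@Rm.T)
E
python3 - <<'E'
from meas import *
t=[(115,53),(725,195),(668,441),(45,295)]
# order: +x+y, +x-y, -x-y, -x+y ; top image: fixed jaw right; free edge(+x) up
p=[onz('top',100+(u+.5)/4-.5,205+(v+.5)/4-.5,.006) for u,v in t]
print(np.round(p,4)); print([np.linalg.norm(p[i]-p[(i+1)%4]) for i in range(4)])
print(lsq_rect(p))
s=[(760,292),(112,438),(40,235),(690,150)]
p=[onz('scene',320+(u+.5)/4.5-.5,150+(v+.5)/4.5-.5,.006) for u,v in s]
print(np.round(p,4)); print([np.linalg.norm(p[i]-p[(i+1)%4]) for i in range(4)])
print(lsq_rect(p))
print('cart tri',tri(('top',364.3,293.8),('scene',253,226.5)))
print(onz('top',364.3,293.8,.07),onz('scene',253,226.5,.07))
# cartridge ring centre at z=.056 by mask
a=cv2.imread('pics/top0.png')[...,::-1].astype(int)
hsv=cv2.cvtColor(cv2.imread('pics/top0.png'),cv2.COLOR_BGR2HSV)
red=((hsv[...,0]<8)|(hsv[...,0]>172))&(hsv[...,1]>180)&(hsv[...,2]>120)
red[:, 200:]=0
ys,xs=np.nonzero(red);print('red top',len(xs),xs.mean(),ys.mean(),xs.min(),xs.max())
m=(a.min(2)>165);m[:, :330]=0;m[:,400:]=0;m[:270]=0;m[320:]=0
cs,_=cv2.findContours(m.astype(np.uint8),cv2.RETR_EXTERNAL,cv2.CHAIN_APPROX_NONE)
c=max(cs,key=cv2.contourArea);(u,v),rad=cv2.minEnclosingCircle(c);print('ring',u,v,rad,onz('top',u,v,.056),np.linalg.norm(onz('top',u+rad,v,.056)-onz('top',u-rad,v,.056)))
E
```

```text
[[0.613  0.3008 0.006 ]
 [0.5531 0.0199 0.006 ]
 [0.4424 0.0421 0.006 ]
 [0.502  0.3252 0.006 ]]
[np.float64(0.28722235687713116), np.float64(0.11293196359925523), np.float64(0.28925579124782214), np.float64(0.11365014550481038)]
(array([0.52759473, 0.17202356]), np.float64(-0.20855628069591664), array([[-9.02825486e-04, -1.14852965e-03],
       [-7.41195255e-04,  1.65674730e-03],
       [ 1.04500152e-03,  7.91235316e-05],
       [ 5.99019225e-04, -5.87341186e-04]]))
[[0.6158 0.3036 0.006 ]
 [0.5545 0.0217 0.006 ]
 [0.4449 0.0462 0.006 ]
 [0.5363 0.3262 0.006 ]]
[np.float64(0.28856855244790985), np.float64(0.11231253847933086), np.float64(0.2945615556562089), np.float64(0.08271376886747211)]
(array([0.5378736 , 0.17441257]), np.float64(-0.26280556993699744), array([[-0.01522406,  0.00414252],
       [-0.00123217,  0.00221318],
       [ 0.0002096 , -0.0031715 ],
       [ 0.01624663, -0.0031842 ]]))
cart tri (array([ 0.48175312, -0.12528439,  0.07318725]), np.float64(0.00335709528306602))
[ 0.481288   -0.12710105  0.07      ] [ 0.47999672 -0.12307069  0.07      ]
red top 62 146.6451612903226 274.2903225806452 143 151
ring 364.0 293.6000061035156 10.647160530090332 [ 0.48203246 -0.12760281  0.056     ] 0.03624015967953144
```

```bash
cat >> meas.py <<'E'
G0=np.array([0.5282,0.1728]);GA=-0.2086
gx=np.array([np.cos(GA),np.sin(GA)]);gy=np.array([-gx[1],gx[0]])
def g(p,c=G0): d=np.array(p[:2])-c; return np.round(np.array([d@gx,d@gy])*1000,1)
def w(x,y,c=G0): return c+gx*x+gy*y
E
python3 - <<'E'
from meas import *
ct=np.array([.5276,.1720]);cs=np.array([.5300,.1748])
def T(u,v,z): return g(onz('top',100+(u+.5)/4-.5,205+(v+.5)/4-.5,z),ct)
def S(u,v,z): return g(onz('scene',320+(u+.5)/4.5-.5,150+(v+.5)/4.5-.5,z),cs)
print('anvil +y edge top',T(588,217,.025),T(573,292,.025)); print('anvil/ steel -y',T(625,222,.025),T(609,297,.025))
print('fixed steel -y edge',T(641,193,.024),T(606,332,.024),'+y',T(603,187,.024),T(573,325,.024))
print('jaw -y edge',T(332,118,.024),T(297,255,.024),'+y',T(302,108,.024),T(263,248,.024))
print('post top',T(187,279,.082), 'red scene',S(521,52,.082))
print('scene anvil +y',S(196,276,.025),S(222,338,.025),'-y',S(167,286,.025))
print('scene jaw tip',S(519,313,.024),S(551,297,.024),'inner',S(457,180,.024),S(495,178,.024))
print('scene fixed',S(190,375,.024),S(226,362,.024))
E
```

```text
anvil +y edge top [ 31.6 -88.4] [ -2.1 -90.1]
anvil/ steel -y [  33.2 -105. ] [  -0.7 -106.1]
fixed steel -y edge [  47.4 -108.7] [ -15.9 -108.4] +y [ 46.2 -91.5] [-16.2 -93.5]
jaw -y edge [48.9 34.1] [-13.9  33.4] +y [50.2 48.4] [-14.3  48.9]
post top [-34.5  59.3] red scene [-36.8  59.7]
scene anvil +y [ -2.  -90.9] [ 32.2 -90.7] -y [  -0.2 -104.3]
scene jaw tip [52.4 32.4] [48.1 48.5] inner [-22.9  34.7] [-19.5  51. ]
scene fixed [  46.1 -109.1] [ 43.7 -92.8]
```

```bash
cat > go.py <<'E'
import sys
from meas import *
def need(p,yaw):  # yaw: world angle of tool y, tool z straight down
    o=r.get_obs();Rc=R.from_rotvec(o['orientation'])
    y=np.array([np.cos(yaw),np.sin(yaw),0]);z=np.array([0,0,-1.]);x=np.cross(y,z)
    Rt=R.from_matrix(np.stack([x,y,z],1))
    print('turn',np.round((Rc.inv()*Rt).as_rotvec()/np.pi,4),'shift',np.round(Rc.inv().apply(np.array(p)-o['tcp_pos'])/.2,4))
def st():
    o=r.get_obs();print('t %.2f'%o['clock'],'tcp',np.round(o['tcp_pos'],4),'g',g(o['tcp_pos']),'F',np.round(o['contact_force'],2),'Fg',np.round([o['contact_force'][:2]@gx,o['contact_force'][:2]@gy],2),'w %.4f'%o['grip_width'],'yaw',np.round(np.degrees(np.arctan2(*R.from_rotvec(o['orientation']).as_matrix()[[1,0],1])),2))
if __name__=='__main__':
    st(); a=list(map(float,sys.argv[1:])); 
    if a: need(a[:3],np.radians(a[3]))
E
python3 go.py 0.36 0.52 0.2 55; python3 go.py .36 .50 .2 50
python3 - <<'E'
from meas import *
for p in [(346,246),(323,336),(363.5,342.5)]: print(onz('top',*p,.065))
print(w(.018,-.0928+.030), np.hypot(*w(.018,-.0628)))
E
```

```text
t 0.10 tcp [0.2184 0.6381 0.193 ] g [-399.4  391. ] F [ 0.5   0.01 -0.37] Fg [0.49 0.11] w 0.0856 yaw 71.11
turn [-0.0005  0.0001  0.0895] shift [-0.8609 -0.3294 -0.0342]
t 0.10 tcp [0.2184 0.6381 0.193 ] g [-399.4  391. ] F [ 0.5   0.01 -0.37] Fg [0.49 0.11] w 0.0856 yaw 71.11
turn [-5.000e-04  1.000e-04  1.173e-01] shift [-0.8933 -0.424  -0.034 ]
[ 0.56196356 -0.09551503  0.065     ]
[ 0.40995968 -0.05916848  0.065     ]
[ 0.40062915 -0.12687603  0.065     ]
[0.53280451 0.10763376] 0.5435675439828422
```

```bash
python3 -m jog '[0,0,0.117,-0.89,-0.42,-0.03,0.68, 0,0,0.117,-0.89,-0.42,-0.03,0.68, 0,0,0.117,-0.89,-0.42,-0.03,0.68, 0,0,0.117,-0.89,-0.42,-0.03,0.68, 0,0,0.117,-0.89,-0.42,-0.03,0.68]'; python3 go.py .45 .33 .2 28
```

```text
clock: 0.6
tcp_pos: [0.367, 0.494, 0.1994]
orientation: [1.089, 2.942, -0.006]
contact_force: [-0.0, 0.1, 0.7]
grip_width: 0.0585
t 0.60 tcp [0.367  0.494  0.1994] g [-224.2  280.8] F [-0.    0.11  0.67] Fg [-0.03  0.11] w 0.0585 yaw 49.36
turn [-0.0002  0.0018  0.1187] shift [-0.8489 -0.3519  0.0022]
```

```bash
python3 -m jog '[0,0,0.119,-0.85,-0.35,0,0.68, 0,0,0.119,-0.85,-0.35,0,0.68, 0,0,0.119,-0.85,-0.35,0,0.68, 0,0,0.119,-0.85,-0.35,0,0.68]'; python3 go.py .49 .15 .2 8
```

```text
clock: 1.0
tcp_pos: [0.4511, 0.3276, 0.2002]
orientation: [1.621, 2.685, -0.005]
contact_force: [0.9, -0.0, -0.5]
grip_width: 0.0586
t 1.00 tcp [0.4511 0.3276 0.2002] g [-107.5  135.5] F [ 0.86 -0.05 -0.48] Fg [0.85 0.13] w 0.0586 yaw 27.75
turn [0.0003 0.002  0.1097] shift [-0.8765 -0.2412  0.0068]
```

```bash
python3 -m jog '[0,0,0.11,-0.88,-0.24,0,0.68, 0,0,0.11,-0.88,-0.24,0,0.68, 0,0,0.11,-0.88,-0.24,0,0.68, 0,0,0.11,-0.88,-0.24,0,0.68]'; python3 go.py .49 -.03 .18 -12
```

```text
clock: 1.4
tcp_pos: [0.4906, 0.1459, 0.2013]
orientation: [2.063, 2.361, -0.005]
contact_force: [-0.5, -0.3, 0.5]
grip_width: 0.0579
t 1.40 tcp [0.4906 0.1459 0.2013] g [-31.2 -34.1] F [-0.52 -0.26  0.51] Fg [-0.46 -0.36] w 0.0579 yaw 7.7
turn [0.0009 0.002  0.1094] shift [-0.8702 -0.1211  0.1123]
```

```bash
python3 -m jog '[0.001,0.002,0.109,-0.87,-0.12,0.11,0.68, 0.001,0.002,0.109,-0.87,-0.12,0.11,0.68, 0.001,0.002,0.109,-0.87,-0.12,0.11,0.68, 0.001,0.002,0.109,-0.87,-0.12,0.11,0.68]'; python3 go.py .4808 -.1255 .11 -12
```

```text
clock: 1.8
tcp_pos: [0.4892, -0.0338, 0.1801]
orientation: [2.445, 1.972, -0.002]
contact_force: [0.4, -0.5, 0.6]
grip_width: 0.0581
t 1.80 tcp [ 0.4892 -0.0338  0.1801] g [   4.7 -210.2] F [ 0.36 -0.53  0.6 ] Fg [ 0.46 -0.44] w 0.0581 yaw -12.22
turn [-0.0002  0.0003 -0.0012] shift [-0.4568  0.0561  0.3511]
```

```bash
python3 -m jog '[0,0,0,-0.457,0.056,0.2,0.68, 0,0,0,-0.457,0.056,0.35,0.68, 0,0,0,-0.457,0.056,0.35,0.68, 0,0,0,-0.457,0.056,0.35,0.68, 0,0,0,-0.457,0.056,0.35,0.68]'; python3 - <<'E'
from go import *
im=r.grab_frame('scene');cv2.imwrite('pics/s1.png',cv2.resize(im[100:340,150:400,::-1],(750,600*6//5 if 0 else 580),interpolation=cv2.INTER_CUBIC))
st();need([.4808,-.1255,.02],np.radians(-12))
E
```

```text
clock: 2.3
tcp_pos: [0.4808, -0.1252, 0.1102]
orientation: [-2.445, -1.972, 0.003]
contact_force: [0.7, 0.4, 0.4]
grip_width: 0.058
t 2.35 tcp [ 0.4815 -0.1246  0.1107] g [  15.9 -300.6] F [ 0.68  0.63 -0.56] Fg [0.54 0.76] w 0.0584 yaw -12.16
turn [-0.      0.0002 -0.0009] shift [-0.005  -0.0022  0.4535]
```

View pics/s1.png

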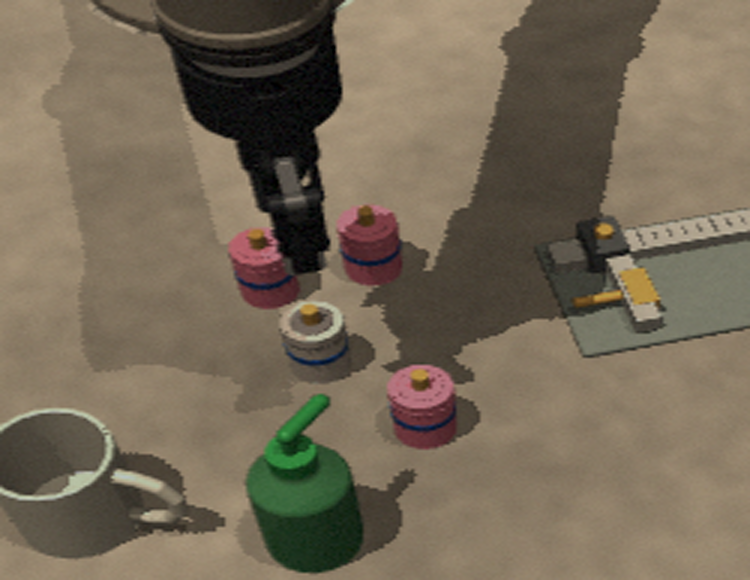

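Gripper is above the white cartridge (crop (310,315)), with the pinks and the pump clear. Descending.

```bash
python3 -m jog '[0,0,-0.001,-0.005,-0.002,0.15,0.68, 0,0,-0.001,-0.005,-0.002,0.25,0.68, 0,0,-0.001,-0.005,-0.002,0.3,0.68]';python3 - <<'E'
from go import *
im=r.grab_frame('scene');cv2.imwrite('pics/s2.png',cv2.resize(im[180:270,200:310,::-1],(733,600),interpolation=cv2.INTER_CUBIC))
im=r.grab_frame('top');cv2.imwrite('pics/t2.png',cv2.resize(im[230:360,290:420,::-1],(600,600),interpolation=cv2.INTER_CUBIC))
st();need([.4808,-.1255,.02],np.radians(-12))
E
```

```text
clock: 2.65
tcp_pos: [0.4813, -0.1236, 0.0502]
orientation: [-2.438, -1.981, 0.0]
contact_force: [0.2, 0.9, 0.4]
grip_width: 0.0579
t 2.75 tcp [ 0.4809 -0.1243  0.0504] g [  15.2 -300.4] F [-0.01  0.87  0.28] Fg [-0.19  0.84] w 0.0580 yaw -11.87
turn [-0.0004  0.0001  0.0007] shift [-0.0061  0.0011  0.1521]
```

View pics/s2.png

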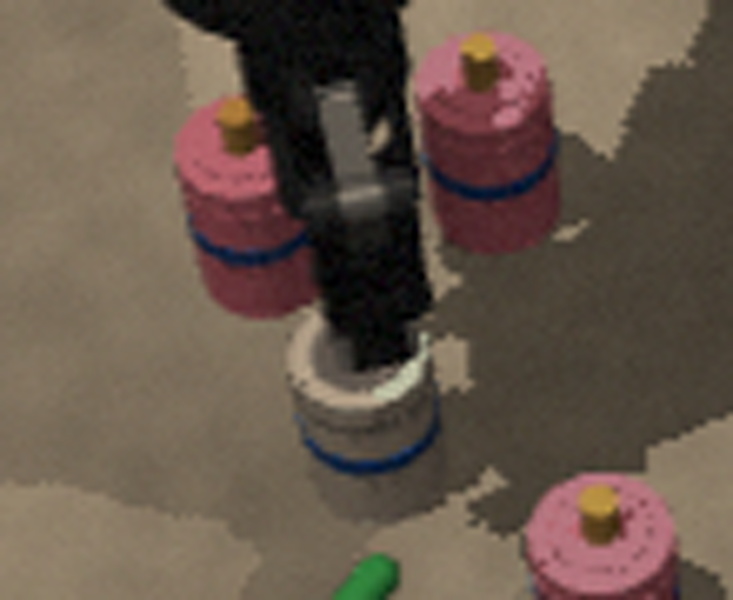

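View pics/t2.png

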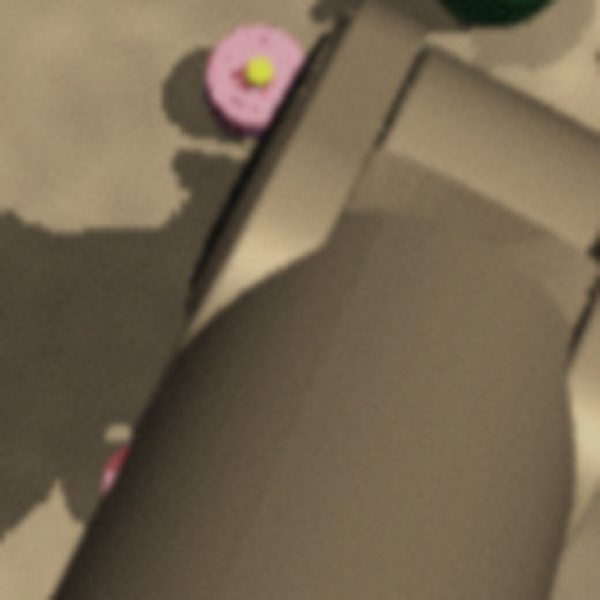

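```bash
python3 - <<'E'
from go import *
o=r.get_obs();t=o['tcp_pos'];Rm=R.from_rotvec(o['orientation']).as_matrix()
def c(p): q=proj('scene',p); return np.round([(q[0]-200+.5)*733/110,(q[1]-180+.5)*600/90],0)
for s in(-1,1):
  for off in (.029,.0435):
    for x in(-.011,.011): print(s,off,x,[c(t+Rm@np.array([x,s*off,-b])) for b in (0,.006,.012)])
print('cart top rim', [c(np.array([.4808,-.1255,.056])+.019*np.array([np.cos(a),np.sin(a),0])) for a in (0,1.57,3.14,4.71)])
E
```

```text
-1 0.029 -0.011 [array([301., 288.]), array([298., 274.]), array([295., 261.])]
-1 0.029 0.011 [array([380., 270.]), array([378., 257.]), array([375., 243.])]
-1 0.0435 -0.011 [array([291., 247.]), array([288., 234.]), array([285., 220.])]
-1 0.0435 0.011 [array([369., 230.]), array([367., 217.]), array([365., 203.])]
1 0.029 -0.011 [array([342., 456.]), array([340., 443.]), array([337., 430.])]
1 0.029 0.011 [array([424., 438.]), array([422., 424.]), array([420., 411.])]
1 0.0435 -0.011 [array([353., 500.]), array([351., 487.]), array([348., 474.])]
1 0.0435 0.011 [array([436., 481.]), array([434., 468.]), array([432., 455.])]
cart top rim [array([383., 402.]), array([420., 324.]), array([327., 300.]), array([289., 377.])]
```

```bash
python3 - <<'E'
from go import *
im=r.grab_frame('scene');cv2.imwrite('pics/s3_full.png',im[:,:,::-1]);x=im[90:260,190:330,::-1].astype(float)
x=255*(x/255)**.45
cv2.imwrite('pics/s3.png',cv2.resize(x.astype(np.uint8),(494,600),interpolation=cv2.INTER_CUBIC))
o=r.get_obs();t=o['tcp_pos'];Rm=R.from_rotvec(o['orientation']).as_matrix()
for b in (0,.0187,.05,.0727,.12,.2): print(b,(proj('scene',t+Rm@np.array([0,0,-b]))-[190,90])*600/170)
E
```

```text
0 [224.42726412 507.51255979]
0.0187 [220.439923   485.16841822]
0.05 [213.47074466 446.11474748]
0.0727 [208.17004566 416.41085081]
0.12 [196.39592811 350.431407  ]
0.2 [173.89652111 224.3499107 ]
```

View pics/s3.png

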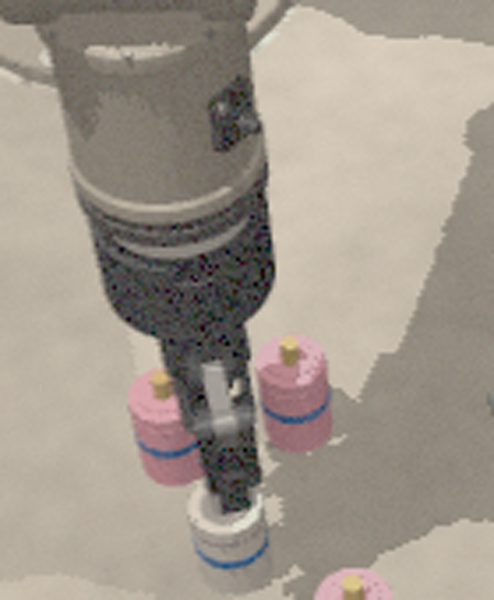

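The visible fingertip appears higher or farther back than the kinematics predict. I'll raise it and compare different openings before committing.

```bash
python3 -m jog '[0,0,0,0,0,-0.25,0.68, 0,0,0,0,0,-0.3,1, 0,0,0,0,0,-0.3,1, 0,0,0,0,0,-0.3,1,0,0,0,0,0,-0.3,1]';cat > snap.py <<'E'
from go import *
def snap(name,cam,x0,x1,y0,y1,sc,gam=.5,marks=()):
    im=r.grab_frame(cam)[:,:,::-1];x=(255*(im[y0:y1,x0:x1]/255.)**gam).astype(np.uint8)
    x=cv2.resize(x,None,fx=sc,fy=sc,interpolation=cv2.INTER_CUBIC)
    for p in marks:
        q=proj(cam,p); cv2.circle(x,(int((q[0]-x0+.5)*sc),int((q[1]-y0+.5)*sc)),3,(0,255,0),-1)
    cv2.imwrite('pics/'+name,x); return im
def tipmarks(wd):
    o=r.get_obs();t=o['tcp_pos'];Rm=R.from_rotvec(o['orientation']).as_matrix()
    return [t+Rm@np.array([x,s*(wd/2),0]) for s in(-1,1) for x in(-.011,.011)]+[t]
E
python3 - <<'E'
from snap import *
st();snap('s4.png','scene',190,330,110,260,4,.45,tipmarks(r.get_obs()['grip_width']))
E
python3 -m jog '[0,0,0,0,0,0,0,0,0,0,0,0,0,0,0,0,0,0,0,0,0,0,0,0,0,0,0,0,0,0,0,0,0,0,0]'
python3 - <<'E'
from snap import *
st();snap('s5.png','scene',190,330,110,260,4,.45,tipmarks(r.get_obs()['grip_width']))
a=cv2.imread('pics/s4.png');b=cv2.imread('pics/s5.png');cv2.imwrite('pics/s45.png',cv2.resize(np.hstack([a,b]),(800,429)))
E
```

```text
clock: 3.3
tcp_pos: [0.4807, -0.1243, 0.1105]
orientation: [-2.439, -1.979, 0.001]
contact_force: [0.1, 0.1, 0.7]
grip_width: 0.0853
t 3.30 tcp [ 0.4807 -0.1243  0.1105] g [  15.1 -300.5] F [0.13 0.07 0.73] Fg [0.11 0.1 ] w 0.0853 yaw -11.88
clock: 3.85
tcp_pos: [0.4806, -0.1245, 0.1103]
orientation: [-2.439, -1.979, 0.002]
contact_force: [-0.8, -0.1, 0.5]
grip_width: 0.0122
t 3.85 tcp [ 0.4806 -0.1245  0.1103] g [  15.  -300.7] F [-0.75 -0.05  0.45] Fg [-0.72 -0.21] w 0.0122 yaw -11.9
```

View pics/s45.png

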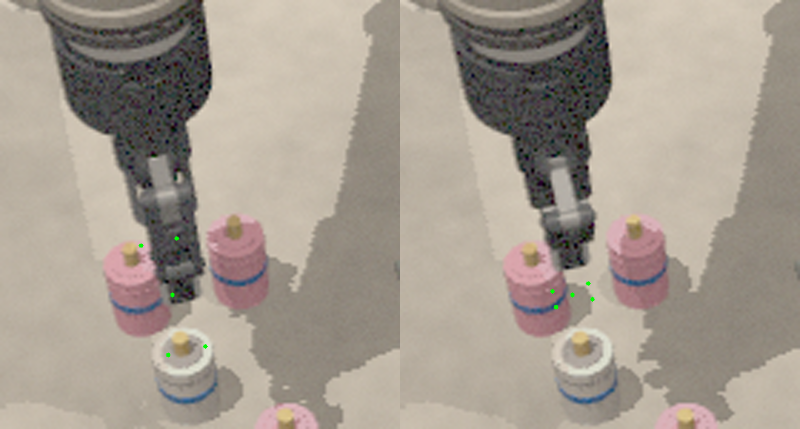

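Seen against the green predicted tips (nearly closed: predicted crop (572,295), seen (572,265)), the real fingertip is offset: roughly 27 mm too high or 20 mm too far back. I'll resolve this with a gentle touch on free counter.

```bash
python3 go.py .51 -.05 .06 -12
```

```text
t 3.90 tcp [ 0.4806 -0.1245  0.1103] g [  15.  -300.7] F [-0.13 -0.97  0.04] Fg [ 0.07 -0.98] w 0.0046 yaw -11.9
turn [-0.0005  0.0002  0.0006] shift [0.3949 0.0674 0.2512]
```

```bash
python3 -m jog '[0,0,0,0.395,0.067,0,0,0,0,0,0.395,0.067,0.15,0,0,0,0,0.395,0.067,0.25,0,0,0,0,0.395,0.067,0.25,0]'; python3 - <<'E'
from snap import *
st();m=tipmarks(.0)
snap('s6.png','scene',200,330,110,240,3.05,.45,m);snap('t6.png','top',270,400,200,330,3.05,.45,m)
a=cv2.imread('pics/s6.png');b=cv2.imread('pics/t6.png');cv2.imwrite('pics/st6.png',np.hstack([a,b]))
E
```

```text
clock: 4.3
tcp_pos: [0.5081, -0.0489, 0.0581]
orientation: [-2.435, -1.98, 0.008]
contact_force: [0.3, -1.0, 0.5]
grip_width: -0.0003
t 4.30 tcp [ 0.5081 -0.0489  0.0581] g [  26.2 -221. ] F [ 0.26 -1.02  0.45] Fg [ 0.47 -0.95] w -0.0003 yaw -11.76
```

View pics/st6.png

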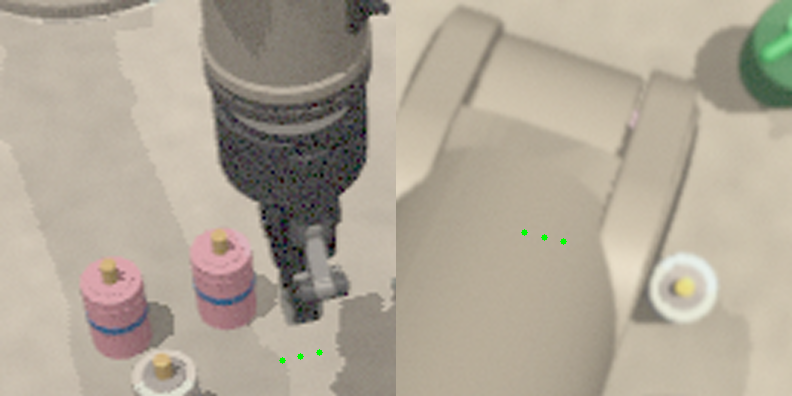

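```bash
python3 -m jog '[0,0,0,0,0,0.1,0,0,0,0,0,0,0.2,0,0,0,0,0,0,0.25,0,0,0,0,0,0,0.25,0]'; python3 go.py; python3 -m jog '[0,0,0,0,0,0.015,0,0,0,0,0,0,0.03,0,0,0,0,0,0,0.035,0]';  python3 go.py
```

```text
clock: 4.8
tcp_pos: [0.5091, -0.0516, 0.0104]
orientation: [-2.441, -1.976, 0.005]
contact_force: [-1.0, 0.2, 1.4]
grip_width: 0.0001
t 4.80 tcp [ 0.5091 -0.0516  0.0104] g [  27.8 -223.5] F [-0.99  0.16  1.36] Fg [-1.   -0.05] w 0.0001 yaw -12.04
clock: 5.1
tcp_pos: [0.5094, -0.0517, 0.0038]
orientation: [-2.442, -1.976, 0.004]
contact_force: [0.1, -0.5, 0.3]
grip_width: 0.0001
t 5.10 tcp [ 0.5094 -0.0517  0.0038] g [  28.1 -223.5] F [ 0.07 -0.45  0.3 ] Fg [ 0.16 -0.43] w 0.0001 yaw -12.05
```

```bash
python3 -m jog '[0,0,0,0,0,0.01,0,0,0,0,0,0,0.02,0,0,0,0,0,0,0.03,0]'; python3 - <<'E'
from snap import *
st();m=tipmarks(.0)
snap('s7.png','scene',200,330,110,240,4,.45,m)
E
```

```text
clock: 5.4
tcp_pos: [0.5095, -0.0517, -0.0023]
orientation: [-2.442, -1.976, 0.003]
contact_force: [-0.3, -0.1, -0.4]
grip_width: 0.0002
t 5.40 tcp [ 0.5095 -0.0517 -0.0023] g [  28.2 -223.5] F [-0.26 -0.08 -0.44] Fg [-0.23 -0.14] w 0.0002 yaw -12.04
```

View pics/s7.png

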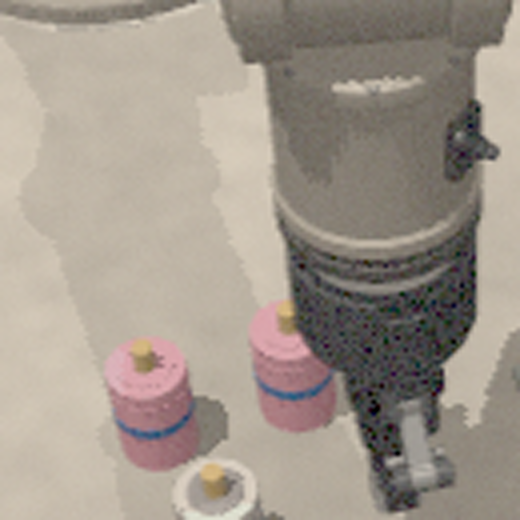

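No contact at reported z = −2 mm, so the true tips are higher than the report says. Continuing the touch-down to find the offset.

```bash
python3 -m jog '[0,0,0,0,0,0.03,0,0,0,0,0,0,0.06,0,0,0,0,0,0,0.065,0]'; python3 -m jog '[0,0,0,0,0,0.01,0,0,0,0,0,0,0.02,0,0,0,0,0,0,0.02,0]'|grep -E "tcp|for"
```

```text
clock: 5.75
tcp_pos: [0.5085, -0.0516, -0.0165]
orientation: [-2.441, -1.975, 0.006]
contact_force: [0.2, -0.4, -0.8]
grip_width: -0.0003
tcp_pos: [0.5083, -0.0516, -0.0207]
contact_force: [0.2, -0.2, 0.5]
```

```bash
python3 - <<'E'
from snap import *
st();m=tipmarks(.0)
snap('s8.png','scene',200,350,130,280,4,.45,m)
E
```

```text
t 6.05 tcp [ 0.5083 -0.0516 -0.0207] g [  27.  -223.7] F [ 0.18 -0.22  0.46] Fg [ 0.22 -0.18] w -0.0004 yaw -12.04
```

View pics/s8.png

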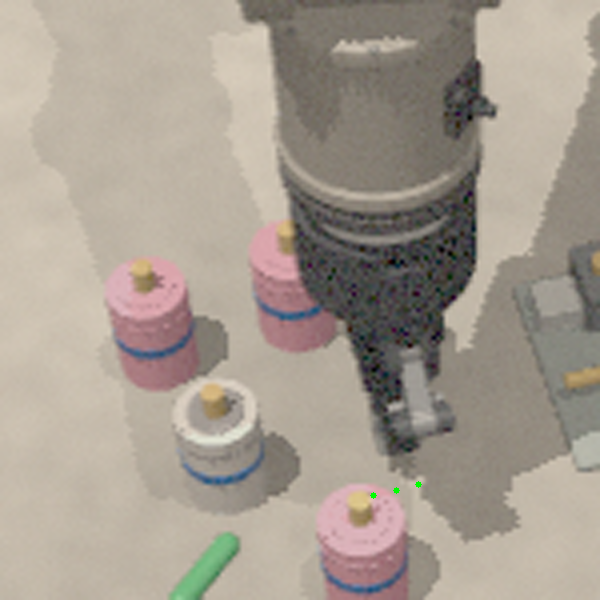

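```bash
python3 - <<'E'
from snap import *
for z in (.0,.005,.01): print(onz('scene',299.0,242.3,z))
E
python3 -m jog '[0,0,0,0,0,0.01,0,0,0,0,0,0,0.015,0,0,0,0,0,0,0.015,0]'|grep -E "tcp|for"
python3 -m jog '[0,0,0,0,0,0.01,0,0,0,0,0,0,0.01,0]'|grep -E "tcp|for"
```

```text
[ 0.50199448 -0.04668257  0.        ]
[ 0.50529512 -0.04808706  0.005     ]
[ 0.50859575 -0.04949155  0.01      ]
tcp_pos: [0.5084, -0.0516, -0.0237]
contact_force: [0.2, -0.1, -0.1]
tcp_pos: [0.5082, -0.0516, -0.0259]
contact_force: [-1.3, 0.6, 0.6]
```

```bash
for i in 1 2 ; do python3 -m jog '[0,0,0,0,0,0.008,0,0,0,0,0,0,0.008,0]'|grep -E "tcp|for"; done
```

```text
tcp_pos: [0.508, -0.0516, -0.0277]
contact_force: [-0.6, 0.3, -0.3]
tcp_pos: [0.5079, -0.0515, -0.0295]
contact_force: [0.4, -0.5, -0.0]
```

```bash
for i in 1 2 ; do python3 -m jog '[0,0,0,0,0,0.008,0,0,0,0,0,0,0.008,0]'|grep -E "tcp|for"; done
```

```text
tcp_pos: [0.5077, -0.0515, -0.0312]
contact_force: [0.1, -0.1, -0.1]
tcp_pos: [0.5076, -0.0515, -0.033]
contact_force: [-0.4, -0.7, 0.6]
```

```bash
python3 - <<'E'
from snap import *
st();snap('s9.png','scene',260,340,200,280,7,.45)
E
```

```text
t 7.40 tcp [ 0.5076 -0.0515 -0.033 ] g [  26.3 -223.7] F [-0.44 -0.74  0.65] Fg [-0.28 -0.81] w -0.0004 yaw -12.03
```

View pics/s9.png

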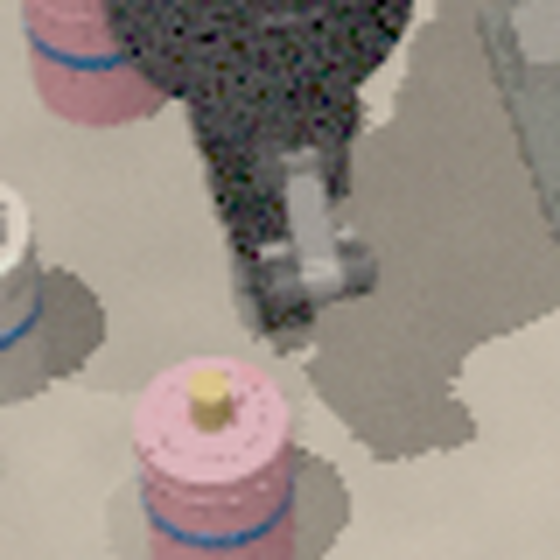

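```bash
python3 - <<'E'
from snap import *
for z in (.0,.005): print(onz('scene',300.7,249.5,z))
E
python3 -m jog '[0,0,0,0,0,0.008,0,0,0,0,0,0,0.008,0]'|grep -E "tcp|for"
```

```text
[ 0.51826443 -0.0511176   0.        ]
[ 0.5214663  -0.05249517  0.005     ]
tcp_pos: [0.5075, -0.0515, -0.0347]
contact_force: [0.0, 0.2, -0.2]
```

```bash
python3 -m jog '[0,0,0,0,0,0.008,0,0,0,0,0,0,0.008,0]'|grep -E "tcp|for"; python3 go.py
```

```text
tcp_pos: [0.5073, -0.0515, -0.0365]
contact_force: [0.4, 0.5, -0.8]
t 7.85 tcp [ 0.5073 -0.0515 -0.0365] g [  26.  -223.7] F [ 0.44  0.46 -0.84] Fg [0.34 0.54] w -0.0003 yaw -12.03
```

```bash
python3 - <<'E'
from snap import *
st();print(r.get_obs()['tau'].round(2));snap('s10.png','scene',270,330,220,280,9,.45)
E
python3 -m jog '[0,0,0,0,0,0.008,0,0,0,0,0,0,0.008,0]'|grep -E "tcp|for"; python3 -c "
from h import *
print(r.get_obs()['tau'].round(2))"
```

```text
t 7.85 tcp [ 0.5073 -0.0515 -0.0365] g [  26.  -223.7] F [ 0.44  0.46 -0.84] Fg [0.34 0.54] w -0.0003 yaw -12.03
[ 3.000e-02 -4.905e+01  7.470e+00 -1.366e+01 -0.000e+00 -2.000e-02
  2.000e-02]
tcp_pos: [0.5076, -0.0515, -0.0373]
contact_force: [-2.2, 0.7, 11.5]
[ 2.000e-01 -4.466e+01  6.720e+00 -1.326e+01 -8.000e-02 -8.000e-01
  1.000e-02]
```

View pics/s10.png

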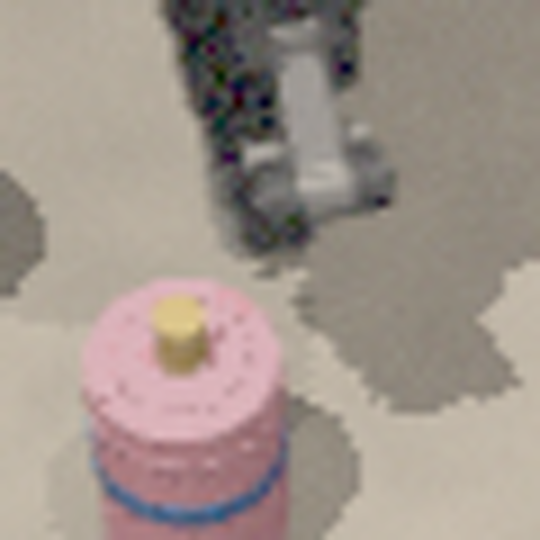

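Contact at reported z = −37 mm: the real fingertips end 37 mm short of the reported TCP, and horizontally the two agree. I'll use true tip z = reported z + 0.037 from here on.

```bash
python3 -m jog '[0,0,0,0,0,-0.2,0,0,0,0,0,0,-0.4,0.68,0,0,0,0,0,-0.45,0.68,0,0,0,0,0,-0.45,0.68]'|grep -E "tcp|for|clo"; python3 go.py .4808 -.1255 .05 -12
```

```text
clock: 8.5
tcp_pos: [0.5095, -0.0513, 0.0541]
contact_force: [0.2, 0.2, 0.9]
t 8.50 tcp [ 0.5095 -0.0513  0.0541] g [  28.1 -223.1] F [0.16 0.17 0.86] Fg [0.12 0.2 ] w 0.0432 yaw -12.03
turn [-0.0008  0.0001 -0.0002] shift [-0.3929 -0.0631  0.0207]
```

```bash
python3 -m jog '[-0.001,0,0,-0.393,-0.063,0,0.68,-0.001,0,0,-0.393,-0.063,0,0.68,-0.001,0,0,-0.393,-0.063,0.02,0.68,-0.001,0,0,-0.393,-0.063,0.02,0.68]'|grep -E "tcp|for|clo|wid"; python3 - <<'E'
from snap import *
st();need([.4808,-.1255,-.017],np.radians(-12)); o=r.get_obs();t=o['tcp_pos'];Rm=R.from_rotvec(o['orientation']).as_matrix()
m=[t+Rm@np.array([x,.029,-.042]) for x in(-.011,.011)]
snap('s11.png','scene',200,310,170,270,6,.45,m)
E
```

```text
clock: 8.9
tcp_pos: [0.4794, -0.1256, 0.0486]
contact_force: [0.0, 0.8, 0.5]
grip_width: 0.0576
t 8.90 tcp [ 0.4794 -0.1256  0.0486] g [  14.1 -302. ] F [0.04 0.85 0.53] Fg [-0.14  0.84] w 0.0576 yaw -12.13
turn [-0.0006  0.0001 -0.0007] shift [0.0021 0.0073 0.3281]
```

View pics/s11.png

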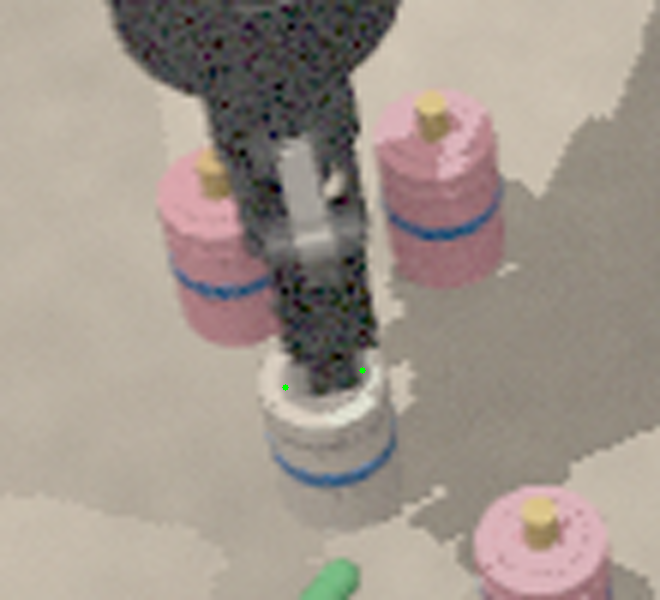

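```bash
python3 -m jog '[-0.0006,0,0,0.002,0.007,0.1,0.68,-0.0006,0,0,0.002,0.007,0.2,0.68,-0.0006,0,0,0.002,0.007,0.28,0.68,-0.0006,0,0,0.002,0.007,0.328,0.68,-0.0006,0,0,0.002,0.007,0.328,0.68]' 20|grep -E "tcp|for|clo|wid"; python3 - <<'E'
from snap import *
st(); snap('s12.png','scene',200,310,170,270,6,.45)
E
```

```text
clock: 9.45
tcp_pos: [0.4806, -0.1236, -0.0181]
contact_force: [0.5, 0.6, -0.0]
grip_width: 0.0581
t 9.45 tcp [ 0.4806 -0.1236 -0.0181] g [  14.8 -299.8] F [ 0.53  0.59 -0.05] Fg [0.39 0.68] w 0.0581 yaw -11.93
```

View pics/s12.png

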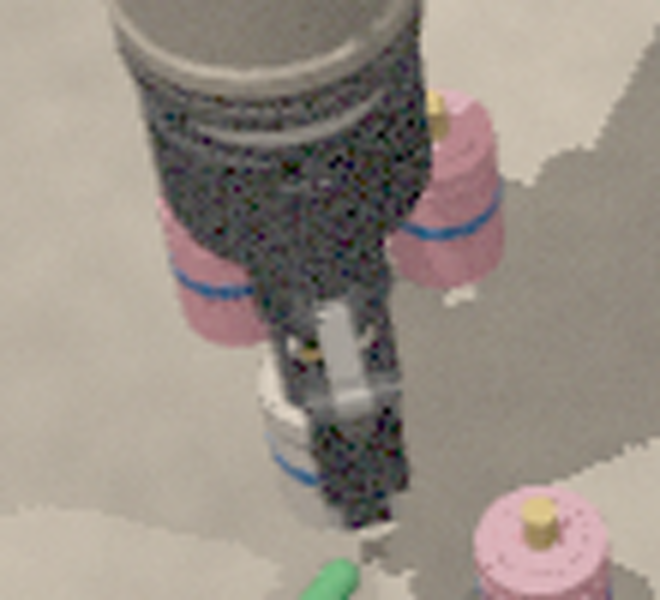

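Fingers straddle the cartridge (near finger at crop (362,470), barrel centre ~(330,450)) but sit ~4 mm to +y. I'll shift 4 mm and close.

```bash
python3 -m jog '[0,0,0,-0.02,0,0,0.68,0,0,0,-0.02,0,0,0.68,0,0,0,-0.02,0,0,0.3,0,0,0,-0.02,0,0,0.3,0,0,0,-0.02,0,0,0.3,0,0,0,-0.02,0,0,0.3,0,0,0,-0.02,0,0,0.3]' 25|grep -E "tcp|for|clo|wid"; python3 go.py .481 -.127 .06 -12
```

```text
clock: 10.2
tcp_pos: [0.481, -0.128, -0.0166]
contact_force: [-1.4, -0.2, 6.2]
grip_width: 0.0372
t 10.20 tcp [ 0.481  -0.128  -0.0166] g [  16.1 -304.1] F [-1.37 -0.2   6.17] Fg [-1.3  -0.48] w 0.0372 yaw -11.97
turn [ 0.     -0.0001  0.0002] shift [ 0.005  -0.0009 -0.3831]
```

```bash
python3 -m jog '[0,0,0,0,0,-0.1,0.3,0,0,0,0,0,-0.25,0.3,0,0,0,0,0,-0.4,0.3,0,0,0,0,0,-0.5,0.3,0,0,0,0,0,-0.5,0.3]'|grep -E "tcp|for|clo|wid"; python3 - <<'E'
from snap import *
st(); snap('s13.png','scene',190,330,130,270,4.2,.45)
p=w(.018,-.0928+.030);print(p);need([*(np.array([.481,-.128])*.6+.4*p),.09],np.radians(-12))
E
```

```text
clock: 10.7
tcp_pos: [0.4828, -0.1282, 0.0857]
contact_force: [0.0, -0.1, -1.8]
grip_width: 0.0375
t 10.70 tcp [ 0.4828 -0.1282  0.0857] g [  17.9 -303.9] F [ 0.03 -0.12 -1.8 ] Fg [ 0.05 -0.11] w 0.0375 yaw -11.97
[0.53280451 0.10763376]
turn [ 0.0008 -0.0003  0.0003] shift [ 0.4809  0.0005 -0.0285]
```

View pics/s13.png

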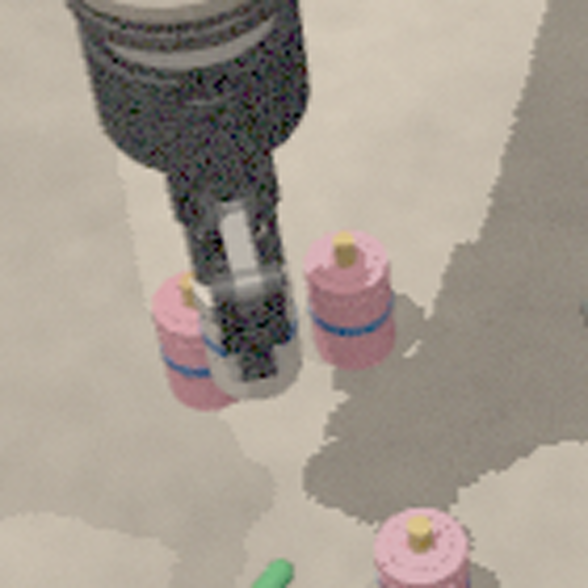

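```bash
python3 -m jog '[0.001,0,0,0.2,0,-0.03,0.3,0.001,0,0,0.4,0,-0.03,0.3,0.001,0,0,0.6,0,-0.03,0.3,0.001,0,0,0.6,0,-0.03,0.3]'|grep -E "tcp|for|clo|wid"; python3 go.py .5328 .1076 .06 -11.95
```

```text
clock: 11.15
tcp_pos: [0.5068, -0.0038, 0.0887]
contact_force: [0.2, 0.4, -0.9]
grip_width: 0.0373
t 11.15 tcp [ 0.5068 -0.0038  0.0887] g [  15.6 -177.2] F [ 0.16  0.38 -0.87] Fg [0.08 0.4 ] w 0.0373 yaw -11.42
turn [-0.0009 -0.0008  0.0029] shift [0.5714 0.0175 0.1449]
```

```bash
python3 -m jog '[-0.001,-0.001,0.003,0.2,0.017,0,0.3,-0.001,-0.001,0.003,0.4,0.017,0,0.3,-0.001,-0.001,0.003,0.571,0.017,0.1,0.3,-0.001,-0.001,0.003,0.571,0.017,0.2,0.3,-0.001,-0.001,0.003,0.571,0.017,0.2,0.3,-0.001,-0.001,0.003,0.571,0.017,0.2,0.3]'|grep -E "tcp|for|clo|wid"; python3 - <<'E'
from snap import *
st(); snap('s14.png','scene',310,470,130,270,5,.45);snap('t14.png','top',100,320,200,330,3.6,.5)
need([.5328,.1076,-.0095],np.radians(-11.95))
E
```

```text
clock: 11.75
tcp_pos: [0.5316, 0.106, 0.0481]
contact_force: [0.2, -0.8, -0.8]
grip_width: 0.0371
t 11.75 tcp [0.5316 0.106  0.0481] g [ 17.2 -64.7] F [ 0.24 -0.84 -0.8 ] Fg [ 0.4  -0.77] w 0.0371 yaw -12.04
turn [ 0.0002  0.0003 -0.0008] shift [ 0.0077 -0.0021  0.2946]
```

View pics/s14.png

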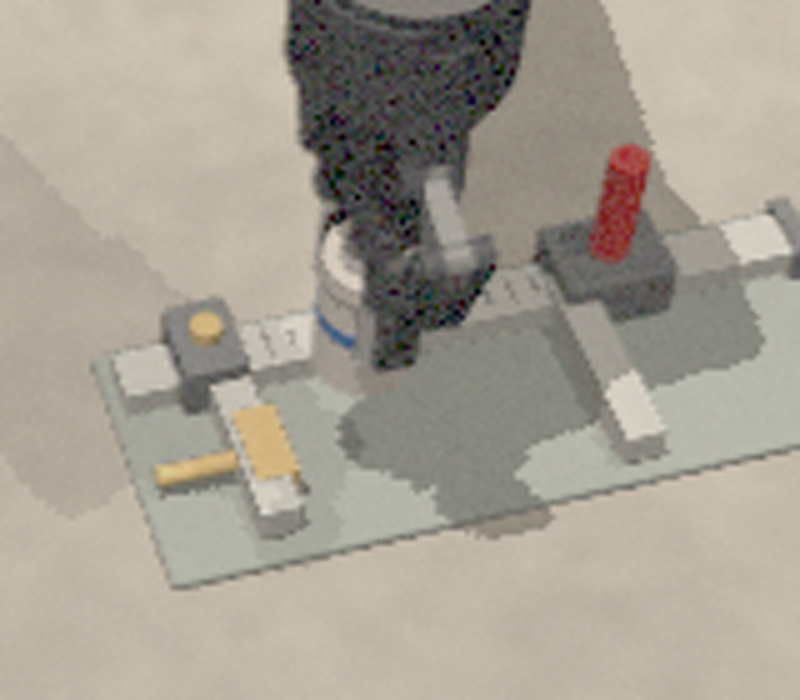

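View pics/t14.png

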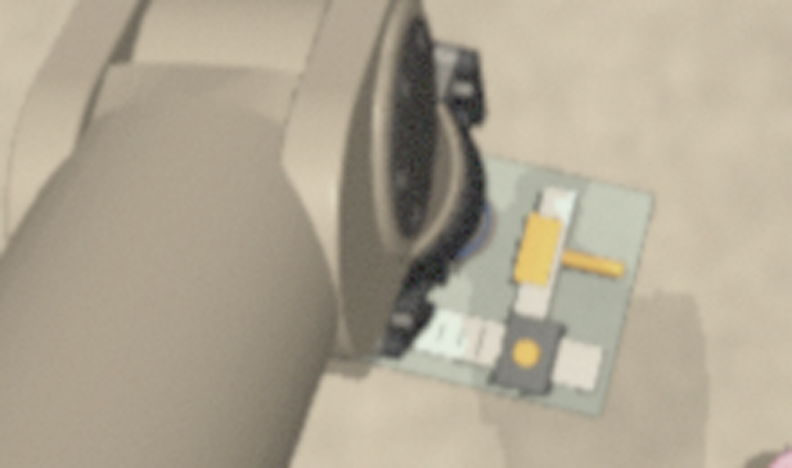

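Cartridge is over the plate between the jaws, clear of the anvil and jaw. Lowering.

```bash
python3 -m jog '[0,0,-0.001,0.008,-0.002,0.08,0.3,0,0,-0.001,0.008,-0.002,0.16,0.3,0,0,-0.001,0.008,-0.002,0.22,0.3,0,0,-0.001,0.008,-0.002,0.26,0.3,0,0,-0.001,0.008,-0.002,0.28,0.3,0,0,-0.001,0.008,-0.002,0.28,0.3]'|grep -E "tcp|for|clo|wid"
```

```text
clock: 12.45
tcp_pos: [0.5328, 0.1074, -0.0067]
contact_force: [-0.3, 0.2, -1.3]
grip_width: 0.0377
```

```bash
python3 -m jog '[0,0,0,0,0,0.006,0.3,0,0,0,0,0,0.01,0.3,0,0,0,0,0,0.01,0.3]'|grep -E "tcp|for|clo|wid"; python3 - <<'E'
from snap import *
st(); snap('s15.png','scene',310,470,130,270,5,.45)
E
```

```text
clock: 12.75
tcp_pos: [0.533, 0.1075, -0.0085]
contact_force: [-0.2, 0.2, -0.9]
grip_width: 0.0374
t 12.75 tcp [ 0.533   0.1075 -0.0085] g [ 18.2 -62.9] F [-0.15  0.21 -0.9 ] Fg [-0.19  0.18] w 0.0374 yaw -11.93
```

View pics/s15.png

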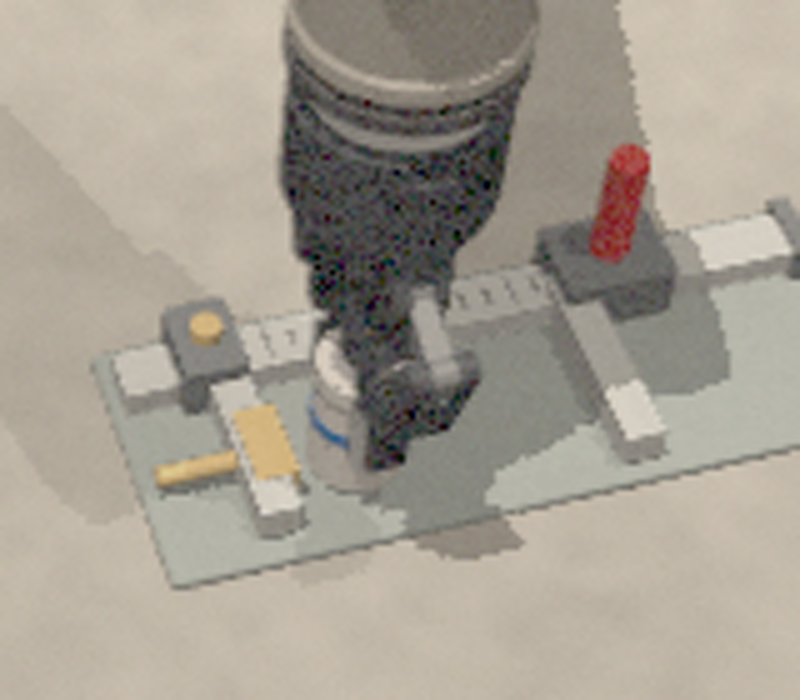

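```bash
python3 -m jog '[0,0,0,0,0,0.006,0.3,0,0,0,0,0,0.006,0.3]'|grep -E "tcp|for|clo|wid";python3 -m jog '[0,0,0,0,0,0.006,0.3,0,0,0,0,0,0.006,0.3]'|grep -E "tcp|for|clo|wid"
```

```text
clock: 13.0
tcp_pos: [0.533, 0.1076, -0.0097]
contact_force: [-0.8, 0.3, -1.6]
grip_width: 0.0373
clock: 13.2
tcp_pos: [0.533, 0.1076, -0.0106]
contact_force: [-1.8, 0.2, 3.9]
grip_width: 0.0374
```

Foot has touched the plate (Fz +4 N at the predicted height). Releasing.

```bash
python3 -m jog '[0,0,0,0,0,-0.003,0.55,0,0,0,0,0,-0.003,0.6,0,0,0,0,0,-0.003,0.65,0,0,0,0,0,-0.003,0.68,0,0,0,0,0,-0.003,0.68]'|grep -E "tcp|for|clo|wid"; python3 go.py; python3 -m jog '[0,0,0,0,0,-0.1,0.68,0,0,0,0,0,-0.3,0.68,0,0,0,0,0,-0.5,0.68,0,0,0,0,0,-0.6,0.68,0,0,0,0,0,-0.6,0.68]'|grep -E "tcp|for|clo|wid"; python3 - <<'E'
from snap import *
st(); snap('s16.png','scene',310,500,130,270,4.2,.45)
E
```

```text
clock: 13.7
tcp_pos: [0.5331, 0.1076, -0.01]
contact_force: [-0.1, 1.0, 0.5]
grip_width: 0.058
t 13.70 tcp [ 0.5331  0.1076 -0.01  ] g [ 18.3 -62.8] F [-0.09  0.98  0.48] Fg [-0.29  0.94] w 0.0580 yaw -11.93
clock: 14.2
tcp_pos: [0.5352, 0.1082, 0.113]
contact_force: [1.0, -1.0, -0.2]
grip_width: 0.058
t 14.20 tcp [0.5352 0.1082 0.113 ] g [ 20.3 -61.7] F [ 1.   -1.01 -0.15] Fg [ 1.18 -0.78] w 0.0580 yaw -11.93
```

View pics/s16.png

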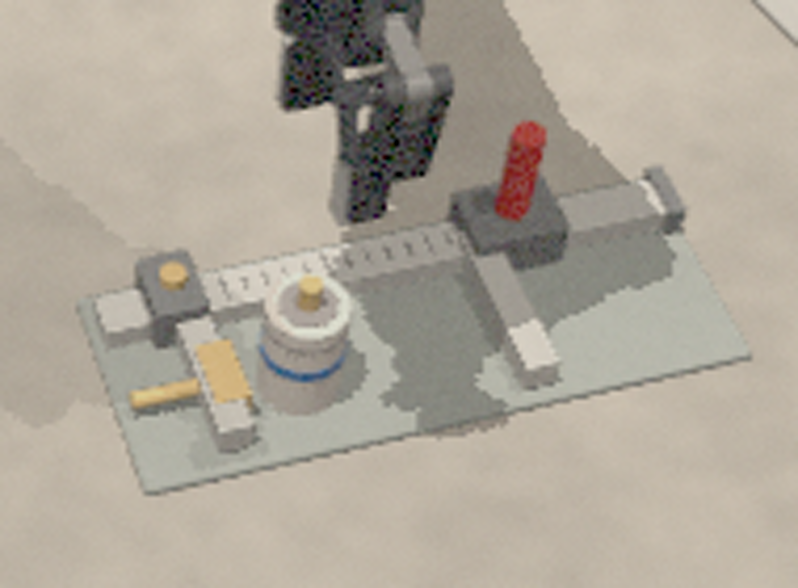

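```bash
python3 - <<'E'
from go import *
cs=np.array([.5300,.1748])
print('cart scene', g(onz('scene',383.5,196.6,.076),cs), 'avg', g(onz('scene',383.5,196.6,.076)))
p=w(-.033,.105); print(p,np.hypot(*p)); need([*p,.1],np.radians(-11.95))
E
```

```text
cart scene [ 14.6 -60.9] avg [ 16.  -58.5]
[0.51765988 0.28235777] 0.5896589369595889
turn [ 0.001  -0.0005  0.0002] shift [ 0.8359 -0.2595  0.0563]
```

Cartridge stands at gauge ≈ (15–16, −60) mm: on the line, 32 mm from the fixed face, let go. Moving behind the red post with fingers shut.

```bash
python3 -m jog '[0.001,0,0,0.2,-0.06,0,0,0.001,0,0,0.4,-0.13,0,0,0.001,0,0,0.6,-0.2,0,0,0.001,0,0,0.836,-0.26,0,0,0.001,0,0,0.836,-0.26,0.05,0,0.001,0,0,0.836,-0.26,0.05,0,0.001,0,0,0.836,-0.26,0.05,0]'|grep -E "tcp|for|clo|wid"; python3 - <<'E'
from snap import *
st(); snap('s17.png','scene',360,520,100,240,4.2,.45); snap('t17.png','top',90,300,200,330,3.6,.5)
p=w(-.033,.105);need([*p,.011],np.radians(-11.95))
E
```

```text
clock: 14.95
tcp_pos: [0.5171, 0.2805, 0.1001]
contact_force: [-0.4, -1.0, -0.4]
grip_width: -0.0001
t 14.95 tcp [0.5171 0.2805 0.1001] g [-33.2 103.1] F [-0.35 -1.04 -0.43] Fg [-0.13 -1.09] w -0.0001 yaw -12.0
turn [-0.0001 -0.0002 -0.0007] shift [ 0.0091 -0.0032  0.4506]
```

View pics/s17.png

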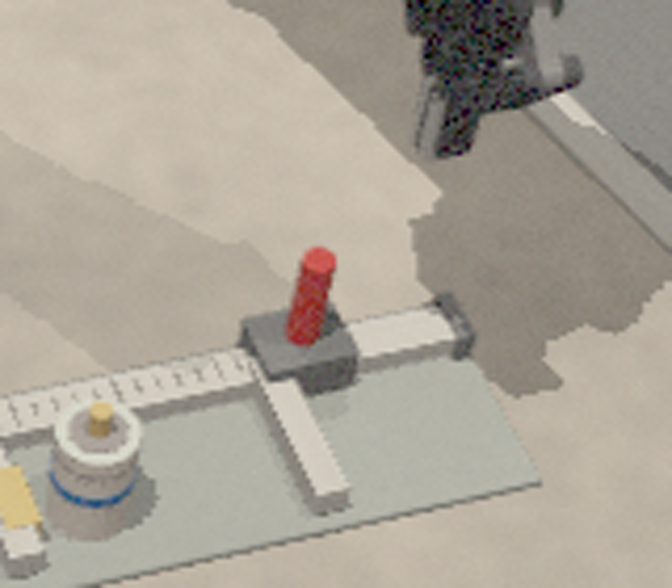

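View pics/t17.png

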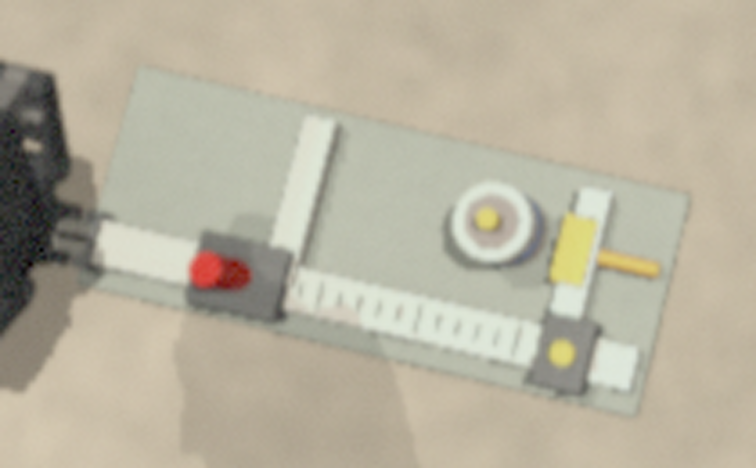

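Top view shows the cartridge between the open jaws, spindle at crop (487,218), with the hand behind the post and in line with the beam. Lowering beside the post.

```bash
python3 -m jog '[0,0,-0.0007,0.009,-0.003,0.1,0,0,0,-0.0007,0.009,-0.003,0.25,0,0,0,-0.0007,0.009,-0.003,0.4,0,0,0,-0.0007,0.009,-0.003,0.45,0,0,0,-0.0007,0.009,-0.003,0.45,0]'|grep -E "tcp|for|clo|wid"; python3 - <<'E'
from snap import *
st(); snap('s18.png','scene',360,520,100,240,4.2,.45)
p=w(-.033,.082);need([*p,.011],np.radians(-11.95))
print('cart top', g(onz('top',90+487/3.6,200+218/3.6,.076)))
E
```

```text
clock: 15.55
tcp_pos: [0.5172, 0.2808, 0.0103]
contact_force: [-0.0, 0.4, 0.3]
grip_width: 0.0002
t 15.55 tcp [0.5172 0.2808 0.0103] g [-33.1 103.4] F [-0.05  0.38  0.27] Fg [-0.13  0.36] w 0.0002 yaw -12.04
turn [-0.     -0.     -0.0004] shift [-0.1114 -0.0031  0.0026]
cart top [ 17.4 -63. ]
```

View pics/s18.png

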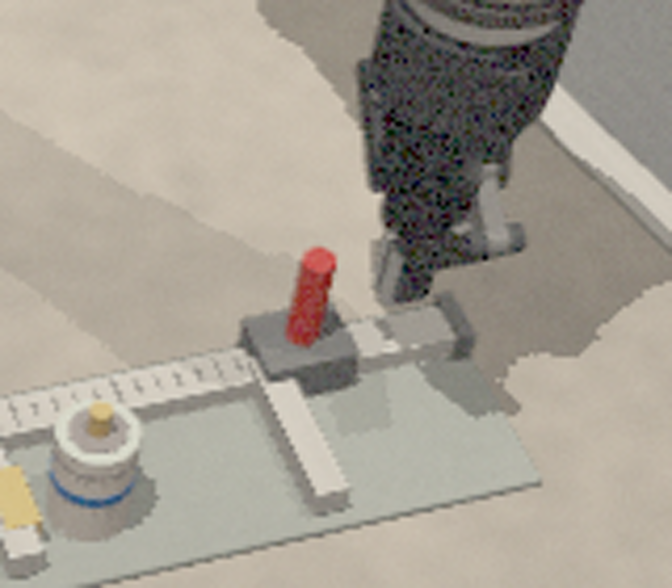

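```bash
python3 -m jog '[0,0,0,-0.05,-0.003,0,0,0,0,0,-0.1,-0.003,0,0,0,0,0,-0.11,-0.003,0,0,0,0,0,-0.12,-0.003,0,0]'|grep -E "tcp|for|clo|wid"; python3 go.py;  python3 -m jog '[0,0,0,-0.02,0,0,0,0,0,0,-0.04,0,0,0,0,0,0,-0.05,0,0,0]'|grep -E "tcp|for|clo|wid"; python3 go.py
```

```text
clock: 16.0
tcp_pos: [0.5129, 0.2577, 0.0122]
contact_force: [0.4, 0.6, 0.5]
grip_width: 0.0003
t 16.00 tcp [0.5129 0.2577 0.0122] g [-32.6  79.8] F [0.41 0.58 0.55] Fg [0.28 0.66] w 0.0003 yaw -12.08
clock: 16.3
tcp_pos: [0.5108, 0.2482, 0.0125]
contact_force: [0.8, 2.4, 2.0]
grip_width: -0.0
t 16.30 tcp [0.5108 0.2482 0.0125] g [-32.6  70.2] F [0.77 2.39 1.99] Fg [0.26 2.49] w -0.0000 yaw -12.06
```

Post contact confirmed (2.5 N along the beam = friction). Pushing ~55 mm at a slow pace.

```bash
python3 -m jog '[0,0,0,-0.025,0,0,0,0,0,0,-0.05,0,0,0,0,0,0,-0.075,0,0,0,0,0,0,-0.1,0,0,0,0,0,0,-0.125,0,0,0,0,0,0,-0.15,0,0,0,0,0,0,-0.175,0,0,0,0,0,0,-0.2,0,0,0,0,0,0,-0.225,0,0,0,0,0,0,-0.25,0,0,0,0,0,0,-0.265,0,0,0,0,0,0,-0.275,0,0,0]'|grep -E "tcp|for|clo|wid"; python3 - <<'E'
from snap import *
st(); snap('s19.png','scene',320,520,100,250,4,.45);snap('t19.png','top',90,300,200,330,3.6,.5)
E
```

```text
clock: 17.5
tcp_pos: [0.4992, 0.194, 0.0124]
contact_force: [-1.0, 3.8, 1.6]
grip_width: -0.0003
t 17.50 tcp [0.4992 0.194  0.0124] g [-32.8  14.7] F [-0.98  3.83  1.63] Fg [-1.75  3.55] w -0.0003 yaw -12.08
```

View pics/s19.png

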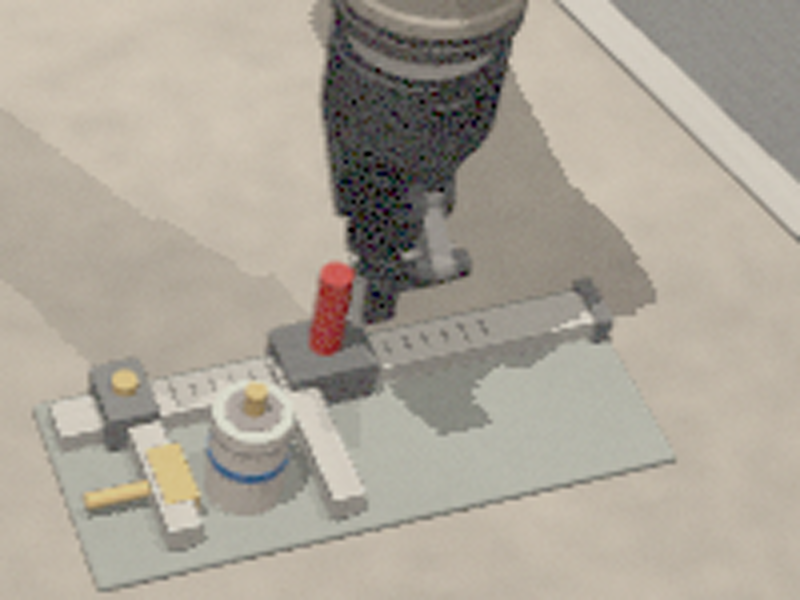

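View pics/t19.png

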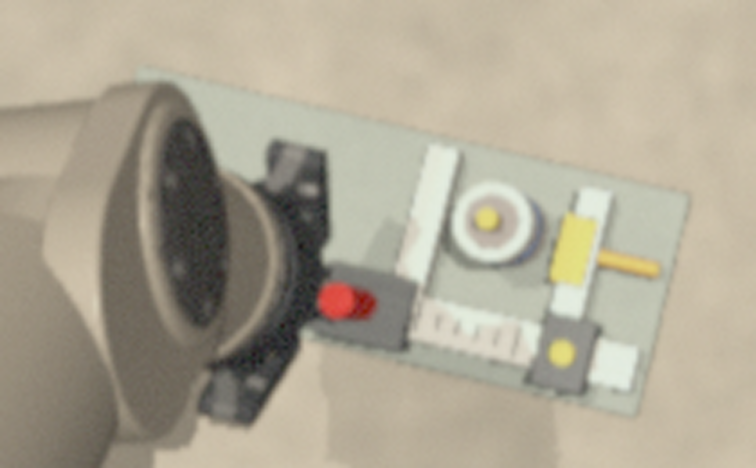

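```bash
python3 - <<'E'
from snap import *
ct=np.array([.5276,.1720])
T=lambda u,v,z: g(onz('top',90+(u+.5)/3.6-.5,200+(v+.5)/3.6-.5,z),ct)
print('post',T(336,299,.082),'jaw edge',T(459,155,.024),T(424,285,.024),'cart',T(487,218,.076),'ring',T(492,223,.062), 'anvil',T(561,214,.025),T(549,280,.025))
E
```

```text
post [-34.1  -3.8] jaw edge [ 47.9 -30. ] [-18.3 -29.3] cart [ 18.3 -61.4] ring [ 17.2 -61.5] anvil [ 30.8 -86.5] [ -2.  -88.7]
```

Jaw gap to the cartridge is ~13 mm, plus ~7 mm from the cartridge to the anvil. Advancing 15 mm, then fine steps.

```bash
python3 -m jog '[0,0,0,-0.015,0,0,0,0,0,0,-0.03,0,0,0,0,0,0,-0.045,0,0,0,0,0,0,-0.06,0,0,0,0,0,0,-0.07,0,0,0,0,0,0,-0.075,0,0,0,0,0,0,-0.075,0,0,0]'|grep -E "tcp|for|clo|wid"; python3 - <<'E'
from snap import *
st(); snap('s20.png','scene',320,440,140,250,6,.45);snap('t20.png','top',160,300,220,320,5.5,.5)
E
```

```text
clock: 18.3
tcp_pos: [0.4961, 0.1789, 0.0123]
contact_force: [-0.2, 2.3, 0.7]
grip_width: 0.0001
t 18.30 tcp [0.4961 0.1789 0.0123] g [-32.7  -0.7] F [-0.2   2.28  0.7 ] Fg [-0.67  2.19] w 0.0001 yaw -12.1
```

View pics/t20.png

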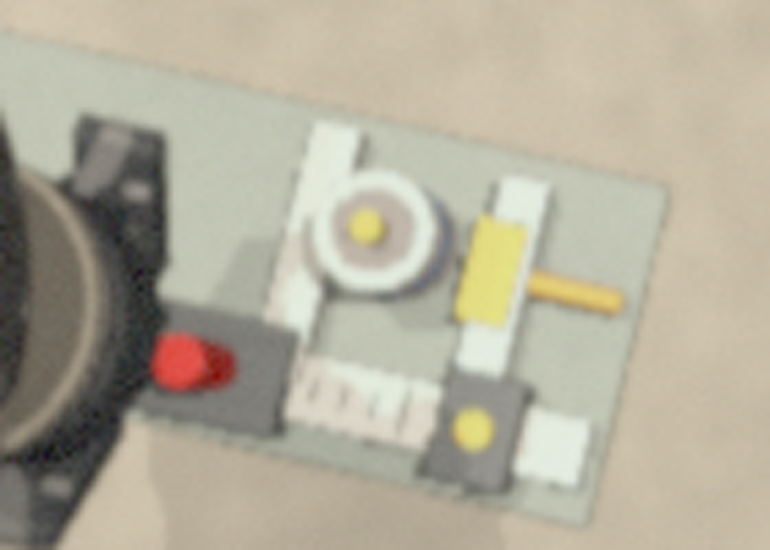

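```bash
python3 - <<'E'
from snap import *
ct=np.array([.5276,.1720])
T=lambda u,v,z: g(onz('top',160+(u+.5)/5.5-.5,220+(v+.5)/5.5-.5,z),ct)
print('post',T(180,362,.082),'jaw edge',T(364,135,.024),T(308,335,.024),'cart',T(367,227,.076),'ring',T(376,231,.062), 'anvil',T(472,216,.025),T(458,318,.025))
E
python3 -m jog '[0,0,0,-0.008,0,0,0,0,0,0,-0.015,0,0,0,0,0,0,-0.02,0,0,0,0,0,0,-0.02,0,0,0]'|grep -E "tcp|for|clo|wid"; python3 go.py
```

```text
post [-34.9 -20.1] jaw edge [ 48.9 -45.6] [-17.9 -44.1] cart [ 17.7 -63.9] ring [ 17.8 -64.3] anvil [ 31.2 -86.3] [ -1.7 -90. ]
clock: 18.8
tcp_pos: [0.4951, 0.1748, 0.0123]
contact_force: [0.6, 2.6, 0.7]
grip_width: 0.0003
t 18.80 tcp [0.4951 0.1748 0.0123] g [-32.8  -4.9] F [0.6  2.57 0.74] Fg [0.06 2.63] w 0.0003 yaw -12.1
```

```bash
python3 -m jog '[0,0,0,-0.004,0,0,0,0,0,0,-0.004,0,0,0]'|grep -E "tcp|for"; python3 go.py
```

```text
tcp_pos: [0.495, 0.1738, 0.0123]
contact_force: [-0.2, 1.9, 2.0]
t 19.00 tcp [0.495  0.1738 0.0123] g [-32.7  -5.9] F [-0.17  1.94  1.95] Fg [-0.56  1.86] w -0.0004 yaw -12.11
```

```bash
python3 -m jog '[0,0,0,-0.004,0,0,0,0,0,0,-0.004,0,0,0]'|grep -E "tcp|for"; python3 go.py
```

```text
tcp_pos: [0.4948, 0.1729, 0.0123]
contact_force: [0.5, 2.9, 0.9]
t 19.20 tcp [0.4948 0.1729 0.0123] g [-32.7  -6.8] F [0.49 2.87 0.89] Fg [-0.11  2.91] w 0.0003 yaw -12.12
```

```bash
python3 -m jog '[0,0,0,-0.004,0,0,0,0,0,0,-0.004,0,0,0]'|grep -E "tcp|for"; python3 go.py
```

```text
tcp_pos: [0.4946, 0.1725, 0.0123]
contact_force: [0.2, 3.7, -0.5]
t 19.40 tcp [0.4946 0.1725 0.0123] g [-32.8  -7.3] F [ 0.23  3.71 -0.47] Fg [-0.54  3.68] w -0.0003 yaw -12.11
```

```bash
python3 -m jog '[0,0,0,-0.003,0,0,0,0,0,0,-0.003,0,0,0]'|grep -E "tcp|for"; python3 go.py
```

```text
tcp_pos: [0.4946, 0.1724, 0.0123]
contact_force: [1.1, 4.6, -0.1]
t 19.60 tcp [0.4946 0.1724 0.0123] g [-32.8  -7.3] F [ 1.07  4.63 -0.1 ] Fg [0.09 4.75] w -0.0001 yaw -12.08
```

```bash
python3 -m jog '[0,0,0,-0.003,0,0,0,0,0,0,-0.003,0,0,0]'|grep -E "tcp|for"; python3 go.py
```

```text
tcp_pos: [0.4947, 0.1724, 0.0123]
contact_force: [1.4, 6.0, -0.9]
t 19.80 tcp [0.4947 0.1724 0.0123] g [-32.7  -7.3] F [ 1.43  6.03 -0.9 ] Fg [0.15 6.2 ] w -0.0002 yaw -12.06
```

```bash
python3 -m jog '[0,0,0,-0.003,0,0,0,0,0,0,-0.003,0,0,0]'|grep -E "tcp|for"; python3 - <<'E'
from snap import *
st(); snap('s21.png','scene',320,440,140,250,6,.45);snap('t21.png','top',160,300,220,320,5.5,.5)
st()
E
```

```text
tcp_pos: [0.4947, 0.1724, 0.0123]
contact_force: [0.9, 4.6, -0.8]
t 20.00 tcp [0.4947 0.1724 0.0123] g [-32.7  -7.3] F [ 0.93  4.63 -0.78] Fg [-0.05  4.72] w 0.0000 yaw -12.03
t 20.10 tcp [0.4947 0.1724 0.0123] g [-32.7  -7.4] F [ 0.94  5.56 -1.24] Fg [-0.24  5.64] w 0.0001 yaw -12.03
```

View pics/t21.png

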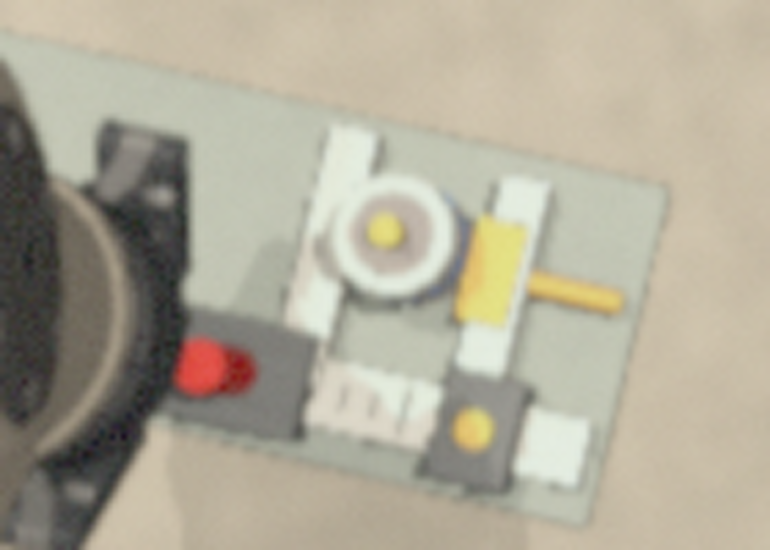

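View pics/s21.png

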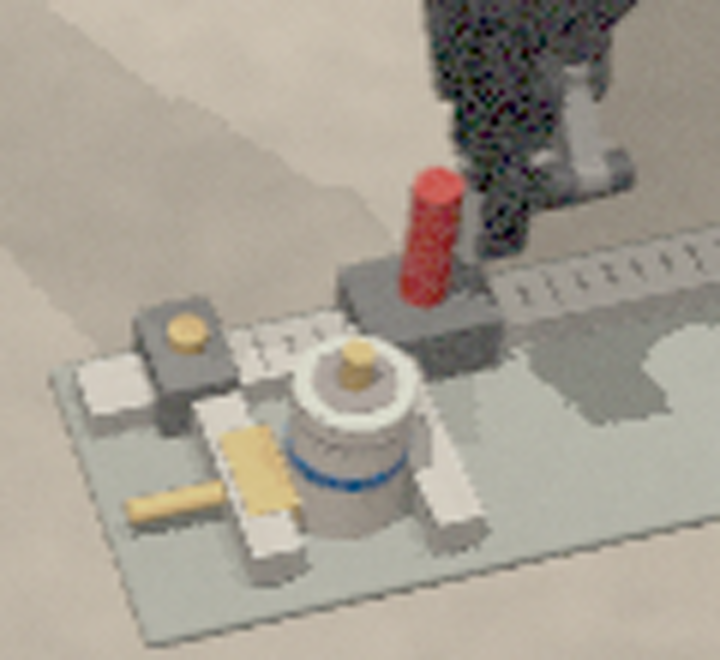

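Cartridge touches both the anvil and the jaw, standing upright. Tool force is ~5–6 N against ~2.4 N sliding friction; I'll press a touch more to be definite and hold.

```bash
python3 -m jog '[0,0,0,-0.006,0,0,0,0,0,0,-0.006,0,0,0]'|grep -E "tcp|for"; python3 go.py
```

```text
tcp_pos: [0.4946, 0.1721, 0.0123]
contact_force: [0.7, 5.9, -0.4]
t 20.30 tcp [0.4946 0.1721 0.0123] g [-32.7  -7.6] F [ 0.66  5.92 -0.36] Fg [-0.58  5.93] w 0.0001 yaw -11.99
```

```bash
python3 -m jog '[0,0,0,-0.008,0,0,0,0,0,0,-0.008,0,0,0]'|grep -E "tcp|for"; python3 go.py
```

```text
tcp_pos: [0.4946, 0.1719, 0.0124]
contact_force: [0.5, 6.5, -2.2]
t 20.50 tcp [0.4946 0.1719 0.0124] g [-32.7  -7.9] F [ 0.48  6.48 -2.24] Fg [-0.88  6.44] w 0.0003 yaw -11.93
```

```bash
python3 -m jog '[0,0,0,-0.012,0,0,0,0,0,0,-0.012,0,0,0]'|grep -E "tcp|for"; python3 go.py
```

```text
tcp_pos: [0.4945, 0.1715, 0.0124]
contact_force: [1.6, 7.8, -2.3]
t 20.70 tcp [0.4945 0.1715 0.0124] g [-32.7  -8.3] F [ 1.62  7.78 -2.3 ] Fg [-0.02  7.95] w 0.0003 yaw -11.85
```

```bash
python3 -m jog '[0,0,0,-0.011,0,0,0,0,0,0,-0.011,0,0,0,0,0,0,-0.011,0,0,0]'|grep -E "tcp|for"; python3 go.py
```

```text
tcp_pos: [0.4946, 0.1716, 0.0125]
contact_force: [1.3, 9.9, -3.3]
t 21.00 tcp [0.4946 0.1716 0.0125] g [-32.7  -8.2] F [ 1.34  9.95 -3.3 ] Fg [-0.75 10.01] w -0.0001 yaw -11.75
```

```bash
python3 -m jog '[0,0,0,-0.009,0,0,0,0,0,0,-0.009,0,0,0,0,0,0,-0.009,0,0,0]'|grep -E "tcp|for"; python3 - <<'E'
from snap import *
snap('s22.png','scene',320,440,140,250,6,.45);snap('t22.png','top',160,300,220,320,5.5,.5)
st()
E
```

```text
tcp_pos: [0.4946, 0.1717, 0.0125]
contact_force: [1.2, 8.7, -3.3]
t 21.40 tcp [0.4946 0.1717 0.0125] g [-32.6  -8. ] F [ 2.01  9.08 -2.25] Fg [0.09 9.3 ] w 0.0003 yaw -11.66
```

View pics/t22.png

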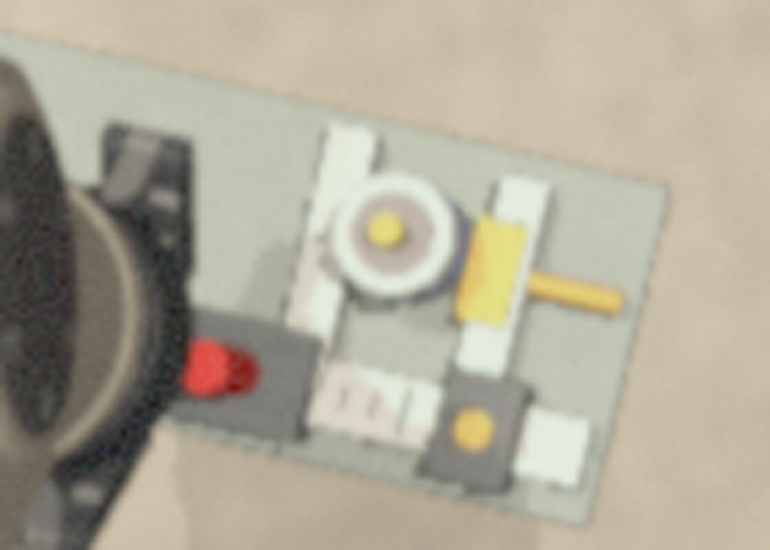

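The carriage advanced ~1 mm more while the cartridge stayed put: a real nip of roughly 6–7 N, held for over 0.5 s. Backing off straight along the beam, then up.

```bash
python3 -m jog '[0,0,0,0.01,0,0,0,0,0,0,0.03,0,0,0,0,0,0,0.08,0,0,0,0,0,0,0.15,0,0,0,0,0,0,0.2,0,0,0,0,0,0,0.2,0,-0.1,0,0,0,0,0.2,0,-0.3,0,0,0,0,0.2,0,-0.5,0,0,0,0,0.4,0,-0.6,0,0,0,0,0.6,0,-0.6,0,0,0,0,0.8,0,-0.6,0,0,0,0,0.8,0,-0.6,0]'; python3 - <<'E'
from snap import *
im=snap('s23.png','scene',320,440,140,250,6,.45);snap('t23.png','top',160,300,220,320,5.5,.5)
st(); cv2.imwrite('pics/s23f.png',im)
E
```

```text
clock: 22.6
tcp_pos: [0.5254, 0.3356, 0.1343]
orientation: [-2.422, -1.991, -0.022]
contact_force: [-1.0, -0.4, 0.4]
grip_width: -0.0001
t 22.70 tcp [0.5256 0.3286 0.1338] g [-34.8 151.9] F [ 0.63 -1.56 -0.66] Fg [ 0.94 -1.4 ] w -0.0001 yaw -11.5
```

View pics/t23.png

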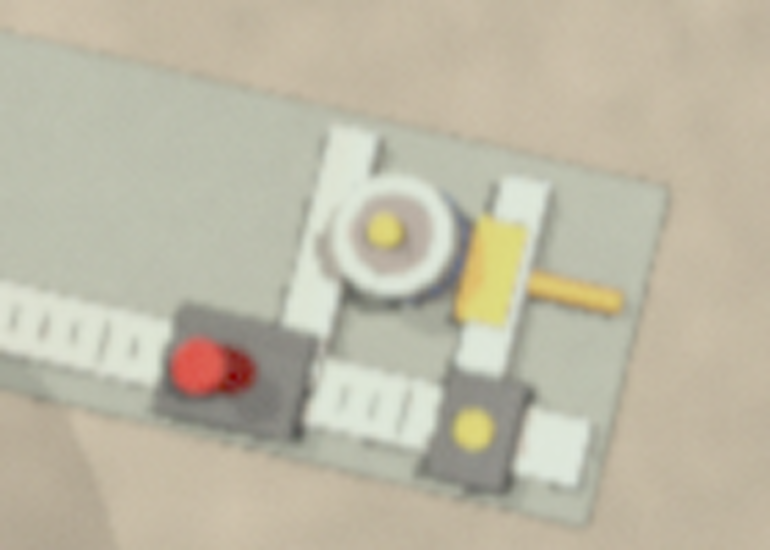

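View pics/s23.png

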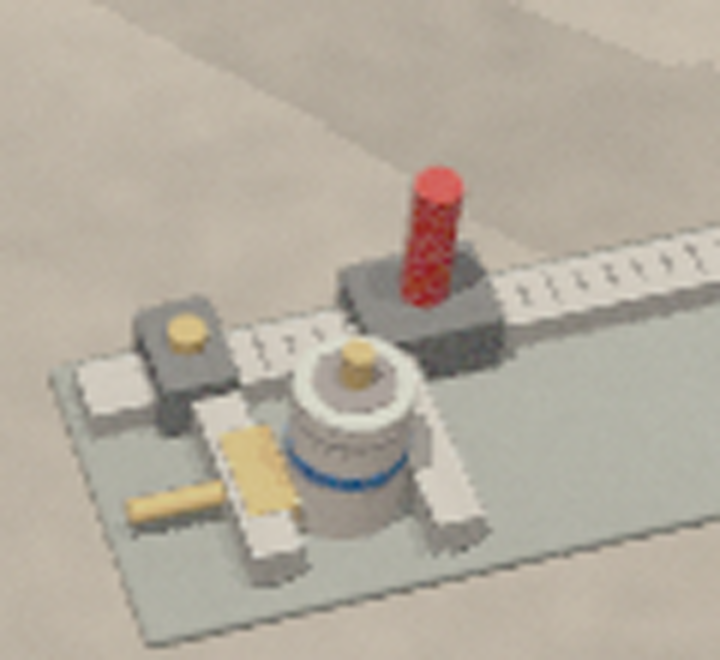

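View pics/s23f.png

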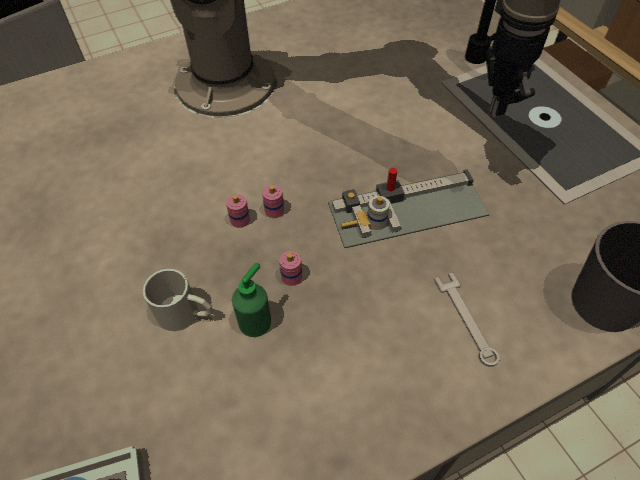

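```bash
python3 - <<'E'
from snap import *
ct=np.array([.5276,.1720])
T=lambda u,v,z: g(onz('top',160+(u+.5)/5.5-.5,220+(v+.5)/5.5-.5,z),ct)
a,b=T(379,142,.024),T(330,335,.024)
print('jaw edge',a,b,'angle',(a[1]-b[1])/(a[0]-b[0]),'ring',T(394,236,.062),'cart',T(385,231,.076),'anvil',T(472,216,.025),T(458,318,.025),'post',T(200,366,.082))
E
python3 -m jog '[0,0,0,0,0,0,0,0,0,0,0,0,0,0,0,0,0,0,0,0,0]'; python3 go.py
```

```text
jaw edge [ 47.8 -50.9] [-16.3 -51. ] angle 0.0015600624024961222 ring [ 17.6 -70.1] cart [ 17.8 -69.6] anvil [ 31.2 -86.3] [ -1.7 -90. ] post [-34.7 -26.3]
clock: 23.0
tcp_pos: [0.5257, 0.3276, 0.1339]
orientation: [-2.431, -1.984, -0.016]
contact_force: [-0.7, 0.4, 0.2]
grip_width: 0.0002
t 23.00 tcp [0.5257 0.3276 0.1339] g [-34.5 151. ] F [-0.73  0.4   0.22] Fg [-0.8   0.24] w 0.0002 yaw -11.58
```

```bash
python3 -c "
from bench import r
print(r.hand_in())"
```

```text
the job is handed in; nothing more can be done
None
```

The white cartridge is standing upright and snug between the two jaws, and the job was handed in at 23 s of the 64 s. `hand_in` reports no verdict, so the result rests on my own checks below.

**What I did:** I gripped the white cartridge; its barrel read 37.2–37.7 mm between the fingers. I stood it on the plate on the measuring line, about 30 mm from the fixed face, and let go. Then I pushed the red post with shut fingers until the cartridge met the anvil. The tool force peaked at 10 N, which less about 2.4 N of sliding friction is a press of roughly 3–7 N, held for over 0.5 s. I then backed off along the beam.

**Last checks:**

| Check | Measured | Limit |
|---|---|---|
| Cartridge to measuring line | about 0 mm | 20 mm |
| Cartridge middle to fixed steel face | about 23 mm | 36 mm |
| Cartridge middle to sliding jaw face | about 19 mm | 21 mm |
| Jaw skew | about 0.002 rad | 0.03 rad |

The mug, soap bottle, wrench and pink look-alikes look unmoved in the final scene picture.

**What disagreed:**
- **Tool length:** The real fingertips end 37 mm short of the reported tool point. I saw it in the pictures and measured it with a touch on the bare counter (11.5 N), then corrected every height for it.
- **Cameras:** The two cameras differed by 2–4 mm on positions, so I used values between them.
- **Press force:** This is inferred from the wrist reading minus friction, not measured directly.

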